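# Load the tumbling barrel with cast rings and lock its safety lid

### The arm

A 6-joint arm with a two-finger parallel gripper is mounted at the origin on a cart in front of the work surface, level with it; the furniture and walls round the work are solid. World frame = base frame: x ahead of the robot, y to its left, z up, the work surface at z = 0. Lengths are in m, angles in rad, forces in N, time in s.
With the tool pointing down it reaches from about 0.25 to 0.725 m from the base axis. Payload 4 kg.
Tool frame: the origin (TCP) lies on the centre line of the jaws, within the pads' length; the fingertips stand ahead of it and the grasp point (between the pads) lies 11 mm behind it (bot.tip_extent is the z of the fingertips in the tool frame, in m); z points along the fingers, y is the direction in which the jaws open and shut (so a half turn about z gives the same grasp; the last joint's range is limited). The gripper opens to 85 mm and grips with 20 to 120 N. Pads are 22 mm wide; open, the fingers measure 114 mm over their backs; the gripper's body (76 mm by 85 mm) begins 54 mm behind the grasp point. The pads swing forward as they close: fully open they stand 13 mm farther back than shut.
Start: joints at [-1.163, 0.241, 0.005, 1.335, 0, 1.571], TCP at [0.198, -0.459, 0.239] pointing down, gripper open.
Joint ranges: [-2.72, 2.72], [-1.05, 1.87], [-1.09, 1.28], [-1.99, 2.15], [-1.42, 1.44], [-3.14, 3.14]. Speed limits (rad/s): [2.79, 2.79, 3.14, 3.14, 3.14, 3.14].

### API

Orientations are given as a unit quaternion [x, y, z, w].
In Python, from workcell import bot gives the robot as it stands.
- The arm moves only by the shell command python3 -m jog 'ROWS'. ROWS is JSON, a list that holds one entry, the list of rows, each a list of 7 numbers: the shift along the world's x, y, z in m, then the turn, a rotation vector about the world's x, y, z in degrees, then the closure in counts, from 0 (fully open) to 255 (shut). In form: [[[tx, ty, tz, ax, ay, az, fingers], ...]]. A call has 1 to 10 rows; each row is the pose to reach, as a shift and turn from the pose commanded when the call began; what a row does not reach only later rows make up. A row lasts 1/12 s, in which the tool goes at most 41.7 mm and 7.16 degrees, less where a joint would pass 70% of its speed; a pose out of reach is approached as far as the arm can. A call with a gripper value outside its range is refused whole. The fingers move at their own pace and stop on an object; the grip force is fixed at half the most. Time passes only in rows, so rows that repeat a pose let the fingers close. It gives the time, the measured TCP pose, the force and the opening at its end, in the units of the state.
- bot.get_obs(): the state, without advancing time (a new reading comes with each control period).
- bot.camera(name): name is "scene" or "top"; returns the picture (480x640x3 uint8, blue, green, red); there is no depth.
- bot.camera_model(name): a dict with "K" (3x3 intrinsics, pixels), "k1" (the pictures are not rectified: a ray, as slopes to the right and down, at radius r is drawn at 1 + k1 r^2 times it, then the intrinsics apply), "T" (4x4, takes a point from camera to world coordinates). Camera axes: x right, y down, z forward; pixel columns grow to the right and rows downward; lengths in m; the calibration is good to about 2 mm. A picture is of the moment at which its call begins. camera_model takes no time and is no camera call.
- bot.job_done(): hands the job in, once; it reports no verdict.
The state is a dict: "clock": time; "joint_pos": joint angles; "joint_vel": joint speeds; "tau": joint torques, N m; "eef_pos": TCP position; "tool_rot": TCP orientation; "ft_force": force on the tool from outside, world axes, zero at the start; "ft_torque": the same for the moment, N m; "grip_width": finger opening in m.
Only numpy, scipy, OpenCV 4.12 (cv2) and the standard library are available. Lean on these libraries where they do the work, as an engineer would, in place of code of your own. Each camera call takes 0.05 s, during which the arm holds its last target. There are 200 camera calls.

### The job

Stand the closed tumbling barrel in the middle between the vise jaws with two of its flats facing them, and crank the vise tight on it. Then press and turn the safety lid to take it off, set it aside, put every signet-ring casting from the felt board into the barrel, and put the lid back on, pressing and turning it until it is locked in line with the marks again. Leave the barrel clamped upright in the vise and the other tools where they lie.

Things in the scene. Friction and masses are not known exactly. Their poses are not given: they have to be found in the camera images.
- vise: grey machine vise fixed to the cabinet, steel jaw plates; origin: centre of the underside of its bed. z up; y runs along the screw from the crank end to the fixed jaw, whose face is at y = 63 mm. Bed 82 mm wide, 190 long, top 18 mm up; feet 106 mm wide. Jaws 84 mm wide, tops 72 mm above the cabinet; screw bracket at y = -79 to -95 mm, 80 mm high, 60 wide.
- vise_jaw (a joint): slide of the moving jaw along the vise's y, m; 0 = fully open (its face at y = -35 mm of the vise, 98 mm from the fixed face); grows as it closes. Driven by the crank, 2.5 mm a radian (about 16 mm a turn). With the 72 mm barrel held between the jaws it reads about 0.026.
- vise_crank (a joint): crank angle, rad, about the level screw axis along the vise's y; growing (clockwise seen from the crank end) closes the jaw. At 0 the handle is straight up; at q it is 30 sin q mm toward the vise's x and 30 cos q mm up from the axis. Range 0 to 18. Stiff (5 N at the handle), stays where left. Tight when it comes up hard: lead it on until it resists with 12 to 16 N.
- crank_grip (a point): middle of the crank's handle, a free-turning black sleeve 13 mm thick and 42 mm long, parallel to the screw (the vise's y), 30 mm off the screw axis. Pinched from above across its thickness it can be led round the circle without being let go.
- crank_hub (a point): centre of the circle that the middle of the crank handle makes: on the screw axis, 139 mm from the vise's middle toward its -y, 64 mm above the cabinet.
- vise_seat (a point): on the top of the vise's bed, where the centre of the barrel's underside is when the barrel stands against the fixed jaw (27 mm from the vise's middle toward its +y).
- barrel_mid (a point): grey six-sided tumbling barrel, 72 mm across flats, 83 mm across corners, six-sided part 60 mm high, then a round neck to 82 mm. This point: on its axis 30 mm above the underside. z up; x passes through the middle of a flat, at right angles to it; other flats' normals at 60 degree steps. Steel index marks at the top of the flats on +x and -x. Carried by the locked lid; 0.45 kg with it.
- barrel: the same barrel, same axes; origin: centre of its underside. Its inner floor is 4 mm above that.
- barrel_mouth (a point): centre of the barrel's mouth, level with the rim of the neck (48 mm bore, 56 mm outside), 82 mm above the underside. Two toothed lugs on the outside of the neck, on the barrel's x and -x, hold the lid.
- lid: black safety lid, 84 mm across, skirt 28 mm high, bar on top; origin: centre of its underside; z up, x along the bar; half a turn makes no difference. Locked: bar along the barrel's x (5 degrees play), origin 70 mm above the barrel's underside. RELEASE: press down over 6 mm, keep down, turn anticlockwise (from above) by 55 to 120 degrees; it rises freely and lifts off. Lock: see lid_liner.
- lid_liner (a joint): spring plate inside the lid, m: -0.006 relaxed (lid off), 0 locked, 0.0095 at the bottom. Spring 6 N locked, 12 N pressed 6 mm, 15 N at the bottom. LOCK: set the lid on the neck (nearly 2 mm play) with its bar 55 to 120 degrees anticlockwise of the barrel's x; it rests about 75 mm above the barrel's underside; press it below 64 mm (61 is the bottom), turn clockwise to the stop, let it rise to 70.
- lid_grip (a point): centre of the grip bar on the lid: 70 mm long (along the lid's x), 14 mm thick, 24 mm high; its middle is 40 mm and its top 52 mm above the lid's lower edge.
- felt_board: flat felt-covered board, 142 x 118 mm (x, y), 12 mm thick, fixed; the castings lie on it; origin: centre of its underside.
- ring_a_mid (a point): brass signet-ring casting lying flat, band 24 mm outside and 9 mm high, its flat seal face (15 mm wide) 15 mm from the centre toward its own x; about 20 g. The point is the centre of the band, half-way up; z is the band's axis. May be absent.
- ring_b_mid (a point): brass signet-ring casting lying flat, band 24 mm outside and 9 mm high, its flat seal face (15 mm wide) 15 mm from the centre toward its own x; about 20 g. The point is the centre of the band, half-way up; z is the band's axis. May be absent.
- ring_c_mid (a point): brass signet-ring casting lying flat, band 24 mm outside and 9 mm high, its flat seal face (15 mm wide) 15 mm from the centre toward its own x; about 20 g. The point is the centre of the band, half-way up; z is the band's axis. May be absent.
- ring_d_mid (a point): brass signet-ring casting lying flat, band 24 mm outside and 9 mm high, its flat seal face (15 mm wide) 15 mm from the centre toward its own x; about 20 g. The point is the centre of the band, half-way up; z is the band's axis. May be absent.
- ring_mandrel: tapered steel ring mandrel, 301 mm long (y), lying along the near edge; origin: centre of its underside; a bystander that stays where it is.
- handpiece: micromotor handpiece, 186 mm long (y), 28 mm thick, lying behind the work on the right; origin: centre of its underside; a bystander that stays where it is.
- graver: graver 170 mm long (y), lying behind the vise on the left; origin: centre of its underside; a bystander that stays where it is.
- eye_loupe: black eye loupe, 41 mm across, 30 mm high, standing at the left; origin: centre of its underside; a bystander that stays where it is.

How it is judged:
By the outcome, as a careful person would: the job done as asked, in the order asked, and still so for the second after the job is handed in, with the robot touching nothing.
Of ring_a, ring_b, ring_c, ring_d only 2 to 4 are there at a start; the rules pass over those that are not, and their reading is None.
At some moment in a run one of ring_a, ring_b, ring_c, ring_d may be knocked a few centimetres aside while the robot is not near it.
It also fails if it takes over 210 s, if anything falls off the work surface, if the arm or the gripper's body presses on something with over 40 N, if the wrist force passes 120 N, or if a joint passes its speed limit or range.

## Working session

There is one attempt and no reset: what is moved stays moved. The work goes in short steps, Python scripts to look and compute and a shell command to move; the robot and the scene stay as the last step left them, time stands still between calls to the robot, and variables do not carry over. Pictures are saved under pics/ and viewed, about 12 in all and at most 16, crops included, and the job is handed in when it is done.

```bash
ls; mkdir -p pics; python3 - <<'E'
from workcell import bot
import cv2
for n in("scene","top"):
    im=bot.camera(n); cv2.imwrite(f"pics/{n}0.png",im)
    m=bot.camera_model(n); print(n,m)
o=bot.get_obs(); print(o['clock'],o['eef_pos'],o['tool_rot'],o['ft_force'],o['grip_width'],bot.tip_extent)
E
```

```text
pics
scene {'K': array([[595.02983769,   0.        , 313.45351094],
       [  0.        , 595.02983769, 237.92756208],
       [  0.        ,   0.        ,   1.        ]]), 'k1': -0.1988390100000449, 'T': array([[ 0.89433777, -0.2549719 ,  0.36762656,  0.24717753],
       [-0.44716427, -0.48319181,  0.7527083 , -0.63545836],
       [-0.01428532, -0.83756493, -0.54615101,  0.58870157],
       [ 0.        ,  0.        ,  0.        ,  1.        ]])}
top {'K': array([[589.26979562,   0.        , 312.79613975],
       [  0.        , 589.26979562, 229.33247504],
       [  0.        ,   0.        ,   1.        ]]), 'k1': -0.11089225142098448, 'T': array([[-0.0168586 , -0.99499383,  0.09850414,  0.45167509],
       [-0.99985713,  0.01665525, -0.0028863 ,  0.01660813],
       [ 0.00123124, -0.09853872, -0.99513246,  1.20568284],
       [ 0.        ,  0.        ,  0.        ,  1.        ]])}
0.1 [ 0.19810056 -0.45847666  0.23849008] [ 9.79275702e-01  2.02529454e-01 -1.91045847e-04 -9.39977037e-04] [ 1.56785832 -0.04966683 -0.09230146] 0.0854692766264103 0.008
```

View pics/scene0.png

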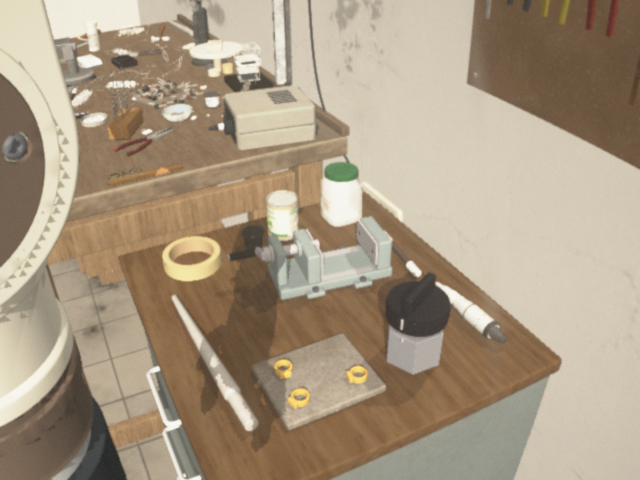

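View pics/top0.png

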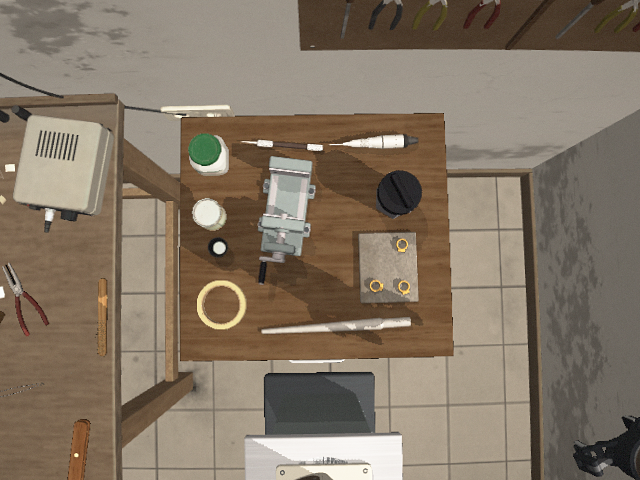

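The scene view shows three yellow rings on the felt board, at about (284,368), (299,398) and (357,375). The lidded barrel is at (415,320), and the vise at (330,260) has its black crank sleeve at (245,254). In the top view the rings are at (402,244), (376,286) and (404,286), the lid at (399,193), the vise at (285,205) and the crank at (263,272).

```bash
cat > h.py <<'E'
import numpy as np, cv2
from workcell import bot
from scipy.spatial.transform import Rotation as R
def ray(n,uv):
    m=bot.camera_model(n);K=m['K'];uv=np.atleast_2d(np.array(uv,float))
    d=np.stack([(uv[:,0]-K[0,2])/K[0,0],(uv[:,1]-K[1,2])/K[1,1]],1)
    s=d.copy()
    for _ in range(20): s=d/(1+m['k1']*(s**2).sum(1,keepdims=True))
    T=m['T'];return T[:3,3],np.c_[s,np.ones(len(s))]@T[:3,:3].T
def plane(n,uv,z):
    c,d=ray(n,uv);return c+d*((z-c[2])/d[:,2:3])
def proj(n,P):
    m=bot.camera_model(n);T=m['T'];q=(np.atleast_2d(P)-T[:3,3])@T[:3,:3]
    s=q[:,:2]/q[:,2:];s=s*(1+m['k1']*(s**2).sum(1,keepdims=True))
    return s@m['K'][:2,:2].T+m['K'][:2,2]
def tri(uvA,uvB,a="scene",b="top"):
    c1,d1=ray(a,uvA);c2,d2=ray(b,uvB);d1=d1[0]/np.linalg.norm(d1);d2=d2[0]/np.linalg.norm(d2)
    t=np.linalg.lstsq(np.c_[d1,-d2],c2-c1,rcond=None)[0]
    p,q=c1+t[0]*d1,c2+t[1]*d2;return (p+q)/2,np.linalg.norm(p-q)
def blobs(mask,amin=20):
    n,l,s,c=cv2.connectedComponentsWithStats(mask.astype(np.uint8))
    return [(c[i].round(1),s[i]) for i in range(1,n) if s[i][4]>=amin]
def yellow(im):
    h=cv2.cvtColor(im,cv2.COLOR_BGR2HSV);return cv2.inRange(h,(18,130,120),(32,255,255))
def dark(im,t=45): return (im.max(2)<t).astype(np.uint8)
def crop(im,x0,y0,x1,y1,f,path):
    cv2.imwrite(path,cv2.resize(im[y0:y1,x0:x1],None,fx=f,fy=f,interpolation=cv2.INTER_CUBIC))
def st():
    o=bot.get_obs();r=R.from_quat(o['tool_rot']).as_matrix()
    print('t%.2f'%o['clock'],'p',o['eef_pos'].round(4),'yaw_y %.1f'%np.degrees(np.arctan2(r[1,1],r[0,1])),'z',r[:,2].round(3),'F',np.round(o['ft_force'],1),'w %.4f'%o['grip_width'],'q',np.round(o['joint_pos'],2));return o
E
python3 - <<'E'
from h import *
t=cv2.imread('pics/top0.png');s=cv2.imread('pics/scene0.png')
for n,im in(('scene',s),('top',t)):
    print(n);
    for c,b in blobs(yellow(im)): print(' Y',c,b,plane(n,c,.0165)[0].round(4) )
    for c,b in blobs(dark(im,45)):
        if 220<c[0]<460 and 130<c[1]<360: print(' K',c,b)
a=cv2.resize(t[145:310,235:435],None,fx=4,fy=3.6*4/3.6,interpolation=cv2.INTER_CUBIC)[:600]
cv2.imwrite('pics/t1.png',a)
crop(s,220,200,460,380,3.3,'pics/s1.png')
st()
E
```

```text
scene
 Y [546.    7.7] [544   0   6  17  64] [2.6305 1.5137 0.0165]
 Y [564.   11.6] [559   0  11  24 134] [2.6628 1.4187 0.0165]
 Y [283.1 368. ] [275 360  17  18 200] [ 0.455  -0.1113  0.0165]
 Y [356.7 374.1] [347 366  20  17 214] [ 0.5362 -0.1661  0.0165]
 Y [298.5 397.7] [289 389  20  19 224] [ 0.4507 -0.168   0.0165]
top
 Y [401.3 245.1] [396 239  12  13  61] [ 0.5343 -0.1658  0.0165]
 Y [376.2 285.8] [370 280  13  12  64] [ 0.453  -0.1126  0.0165]
 Y [403.8 287.5] [398 281  12  13  59] [ 0.4485 -0.1683  0.0165]
 K [397.9 191.6] [ 377  171   44   44 1058]
 K [262.2 271.7] [259 262   8  21 117]
t0.10 p [ 0.1981 -0.4585  0.2385] yaw_y -66.6 z [-0.001  0.002 -1.   ] F [ 1.6 -0.  -0.1] w 0.0855 q [-1.16  0.24  0.    1.34  0.    1.57]
```

View pics/t1.png

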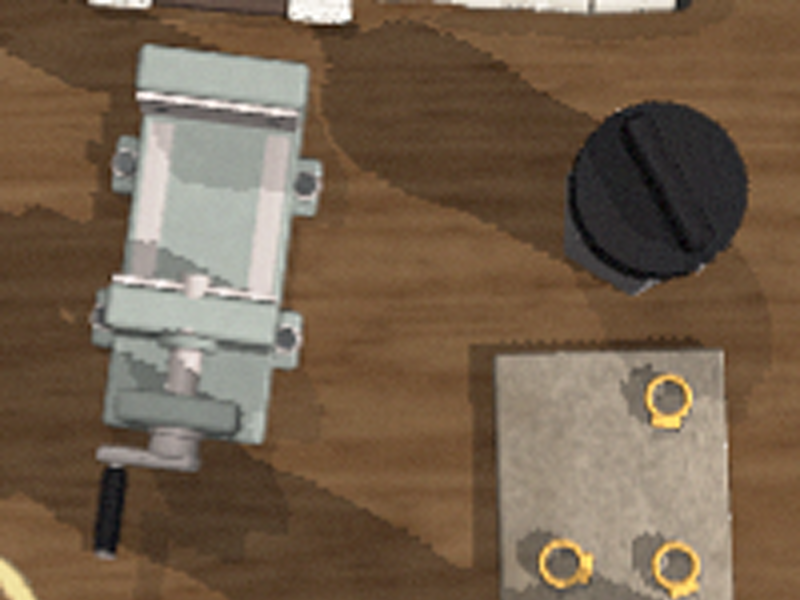

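View pics/s1.png

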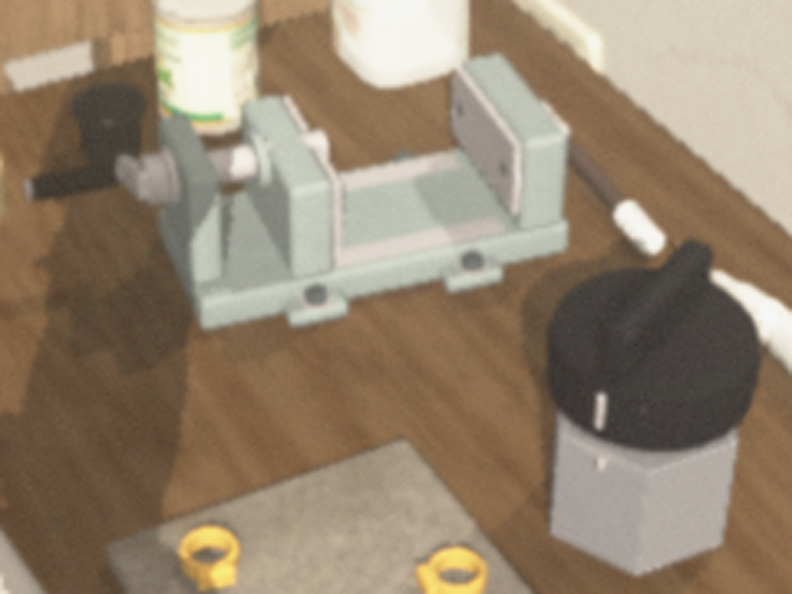

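The crops show the crank handle out on the vise's -x side, so q is about 3π/2. The jaw gap is about 86 mm. The lid bar runs from (635,115) to (695,245) in the crop, and the index marks line up with it.

```bash
python3 - <<'E'
from h import *
t=cv2.imread('pics/top0.png');s=cv2.imread('pics/scene0.png')
f=lambda x,y:(235+x/4,145+y/4)
def g(x,y):return (220+x/3.3,200+y/3.3)
# lid mask
m=np.zeros(t.shape[:2],np.uint8);m[160:225,365:430]=dark(t,60)[160:225,365:430]
c=max(cv2.findContours(m,0,1)[0],key=cv2.contourArea);(e,r)=cv2.minEnclosingCircle(c);print('lid',e,r,'el',cv2.fitEllipse(c),plane('top',e,.084)[0])
b=[f(630,118),f(697,247)];P=plane('top',b,.122);print('bar top',P.mean(0),np.degrees(np.arctan2(*(P[0]-P[1])[1::-1])))
print('bar ends tri scene', plane('scene',[g(697,247),g(625,345)],.122))
# vise
fx=plane('top',[f(138,95),f(297,115)],.072);print('fixed strip',fx,np.linalg.norm(fx[0]-fx[1]))
mv=plane('top',[f(113,280),f(275,299)],.072);print('mov strip',mv)
ed=plane('top',[f(265,440),f(300,170)],.018);print('bed right edge',ed,np.degrees(np.arctan2(*(ed[1]-ed[0])[1::-1])))
edl=plane('top',[f(105,420),f(140,150)],.018);print('bed left edge',edl,np.degrees(np.arctan2(*(edl[1]-edl[0])[1::-1])))
# handle
print('handle tri',tri((220+65/3.3,200+182/3.3),f(110,508)))
print('handle ends',plane('top',[f(117,468),f(106,550)],.064))
print('loupe',plane('top',(218,247),.03))
# steel mask of strips fit lines
E
```

```text
lid (398.6242980957031, 192.6685028076172) 22.677207946777344 el ((398.6609802246094, 192.49876403808594), (42.92387390136719, 44.33236312866211), 50.9683837890625) [ 0.63104745 -0.15350953  0.084     ]
bar top [ 0.62885545 -0.15207467  0.122     ] 25.56875825546024
bar ends tri scene [[ 0.65861681 -0.14411002  0.122     ]
 [ 0.59862126 -0.18142763  0.122     ]]
fixed strip [[0.68440416 0.09600924 0.072     ]
 [0.67310323 0.01840681 0.072     ]] 0.07842096460645473
mov strip [[0.59343049 0.10892583 0.072     ]
 [0.5828313  0.03052081 0.072     ]]
bed right edge [[0.5176081  0.03732736 0.018     ]
 [0.65511392 0.01742275 0.018     ]] -8.236623261491172
bed left edge [[0.52903241 0.11798626 0.018     ]
 [0.66687883 0.099001   0.018     ]] -7.841875461614484
handle tri (array([0.48281905, 0.11326088, 0.05244147]), np.float64(0.0017588998080306391))
handle ends [[0.5026431  0.10844927 0.064     ]
 [0.46309312 0.11417084 0.064     ]]
loupe [[0.53564799 0.20379517 0.03      ]]
```

```bash
python3 -m jog '[[[0.04,0.03,0,0,0,0,100],[0.08,0.057,0,0,0,0,100],[0.11,0.085,0,0,0,0,100],[0.145,0.11,-0.01,0,0,0,100],[0.18,0.135,-0.01,0,0,0,100],[0.215,0.16,-0.02,0,0,0,100],[0.25,0.185,-0.02,0,0,1,100],[0.285,0.21,-0.03,0,0,2,100],[0.32,0.235,-0.03,0,0,2,100],[0.355,0.26,-0.03,0,0,2,100]]]'; python3 -m jog '[[[0.03,0.02,-0.005,0,0,0,100],[0.055,0.035,-0.01,0,0,0,100],[0.077,0.0455,-0.02,0,0,0,100],[0.077,0.0455,-0.02,0,0,0,100],[0.077,0.0455,-0.02,0,0,0,100]]]'; python3 - <<'E'
from h import *
st(); s=bot.camera('scene'); crop(s,330,180,520,380,3,'pics/s2.png')
E
```

```text
clock: 0.93
eef_pos: [0.5332, -0.2121, 0.2086]
tool_rot: [0.976, 0.22, -0.001, -0.001]
ft_force: [0.0, -1.5, 1.0]
grip_width: 0.0518
clock: 1.35
eef_pos: [0.6093, -0.1672, 0.1876]
tool_rot: [0.975, 0.221, -0.002, -0.001]
ft_force: [-0.7, -0.5, -0.7]
grip_width: 0.0518
t1.35 p [ 0.6093 -0.1672  0.1876] yaw_y -64.5 z [-0.004  0.001 -1.   ] F [-0.7 -0.5 -0.7] w 0.0518 q [-0.27  0.53  0.3   1.35 -0.    2.43]
```

View pics/s2.png

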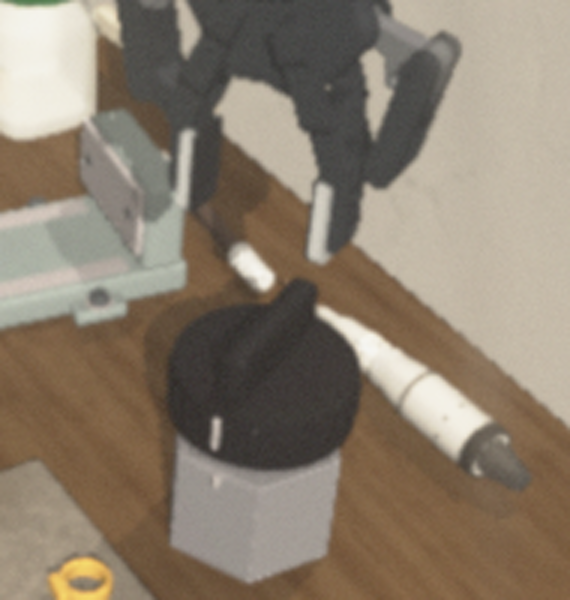

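The fingers straddle the direction of the bar, with tips at crop (190,200) and (320,255). The tool is still about 25 mm short in xy, so I'll correct that and go down.

```bash
python3 -m jog '[[[0.0207,0.0142,0,0,0,0,100],[0.0207,0.0142,-0.02,0,0,0,100],[0.0207,0.0142,-0.04,0,0,0,100],[0.0207,0.0142,-0.055,0,0,0,100],[0.0207,0.0142,-0.065,0,0,0,100],[0.0207,0.0142,-0.073,0,0,0,100],[0.0207,0.0142,-0.0765,0,0,0,100],[0.0207,0.0142,-0.0765,0,0,0,100]]]'; python3 - <<'E'
from h import *
st(); s=bot.camera('scene'); crop(s,330,180,520,380,3,'pics/s3.png')
E
```

```text
clock: 2.07
eef_pos: [0.6295, -0.1547, 0.1132]
tool_rot: [0.976, 0.219, -0.0, -0.0]
ft_force: [-0.6, -0.4, 0.4]
grip_width: 0.052
t2.07 p [ 0.6295 -0.1547  0.1132] yaw_y -64.7 z [-0.001  0.    -1.   ] F [-0.6 -0.4  0.4] w 0.0520 q [-0.24  0.61  0.23  1.2  -0.    2.46]
```

View pics/s3.png

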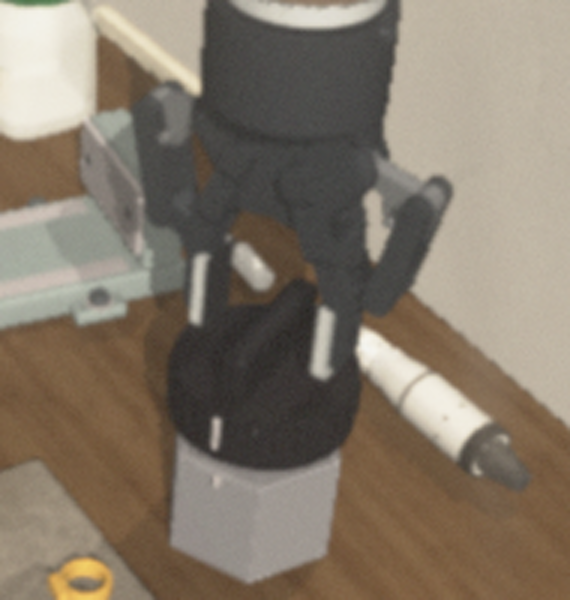

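The fingers straddle the bar at its centre, so I'll close now.

```bash
python3 -m jog '[[[0,0,-0.002,0,0,0,150],[0,0,-0.002,0,0,0,255],[0,0,-0.002,0,0,0,255],[0,0,-0.002,0,0,0,255],[0,0,-0.002,0,0,0,255],[0,0,-0.002,0,0,0,255]]]'; python3 -m jog '[[[0,0,0.01,0,0,0,255],[0,0,0.02,0,0,0,255],[0,0,0.05,0,0,0,255],[0,0,0.085,0,0,0,255],[0,0,0.095,0,0,0,255],[0,0,0.095,0,0,0,255]]]'; python3 -c "
from h import *
st()"
```

```text
clock: 2.62
eef_pos: [0.6305, -0.1543, 0.1123]
tool_rot: [0.976, 0.22, 0.001, 0.0]
ft_force: [-0.8, 0.3, 4.6]
grip_width: 0.0129
clock: 3.12
eef_pos: [0.6326, -0.1547, 0.2109]
tool_rot: [0.976, 0.22, 0.004, 0.002]
ft_force: [1.2, 0.3, -3.8]
grip_width: 0.0127
t3.12 p [ 0.6326 -0.1547  0.2109] yaw_y -64.6 z [ 0.009 -0.002 -1.   ] F [ 1.2  0.3 -3.8] w 0.0127 q [-0.24  0.55  0.4   1.41  0.    2.46]
```

```bash
python3 -m jog '[[[0.001,0.02,0,0,0,2,255],[0.002,0.05,0,0,0,6,255],[0.003,0.08,0,0,0,10,255],[0.004,0.11,0,0,0,14,255],[0.005,0.14,0,0,0,18,255],[0.006,0.17,0,0,0,22,255],[0.0065,0.2,0,0,0,25,255],[0.0065,0.2175,0,0,0,26.4,255],[0.0065,0.2175,0,0,0,26.4,255],[0.0065,0.2175,0,0,0,26.4,255]]]';  python3 - <<'E'
from h import *
st(); s=bot.camera('scene');t=bot.camera('top'); a=cv2.resize(s[140:310,240:430],None,fx=3,fy=3);b=cv2.resize(t[140:290,230:350],(400,510));
cv2.imwrite('pics/c4.png',np.hstack([a[:510],b])[:, :800] if 0 else cv2.resize(np.hstack([a[:510],b]),(800,420)));print(a.shape)
E
```

```text
clock: 3.95
eef_pos: [0.6354, 0.0645, 0.2037]
tool_rot: [0.899, 0.438, -0.002, -0.0]
ft_force: [0.8, -0.7, -4.3]
grip_width: 0.013
t3.95 p [0.6354 0.0645 0.2037] yaw_y -38.1 z [-0.004 -0.001 -1.   ] F [ 0.8 -0.7 -4.3] w 0.0130 q [ 0.1   0.54  0.36  1.39 -0.    2.34]
(510, 570, 3)
```

View pics/c4.png

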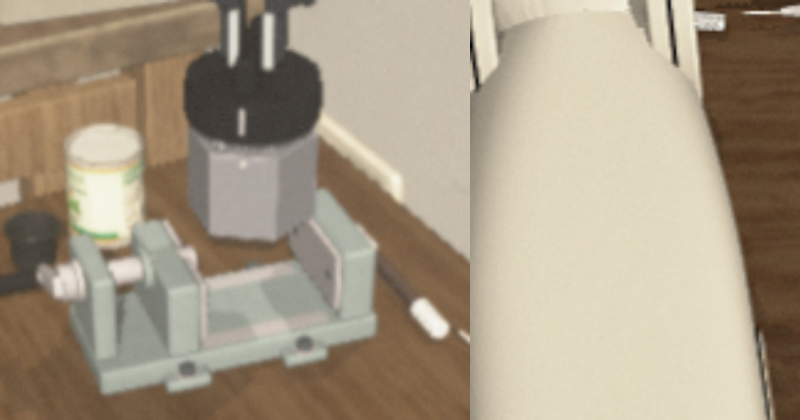

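The barrel hangs upright over the vise. I'll project the expected barrel and vise corners to check both against the picture.

```bash
python3 - <<'E'
from h import *
st(); s=bot.camera('scene'); p=bot.get_obs()['eef_pos']
yaw=np.radians(51.9);zb=p[2]-.1123
im=cv2.resize(s[140:310,240:430],None,fx=4,fy=4,interpolation=cv2.INTER_CUBIC)
def draw(P,col,closed=True):
    q=((proj('scene',P)-[240,140]+.5)*4).astype(int);cv2.polylines(im,[q],closed,col,1)
a=yaw+np.radians(30+60*np.arange(6));r=.0831/2
for z in(0,.06):draw(np.c_[p[0]+r*np.cos(a),p[1]+r*np.sin(a),0*a+zb+z],(0,0,255))
a=np.linspace(0,6.28,40)
for z in(.07,.098):draw(np.c_[p[0]+.042*np.cos(a),p[1]+.042*np.sin(a),0*a+zb+z],(0,255,255))
u=np.array([np.cos(np.radians(-8.1)),np.sin(np.radians(-8.1)),0]);v=np.array([u[1],-u[0],0])
O=np.array([.642,.0623,0])-.027*u
box=lambda xs,ys,z:[O+x*v+y*u+[0,0,z] for x,y in((xs[0],ys[0]),(xs[1],ys[0]),(xs[1],ys[1]),(xs[0],ys[1]))]
draw(box((-.041,.041),(-.095,.095),.018),(0,255,0))
draw([O+.063*u+x*v+[0,0,z] for x,z in((-.042,.072),(.042,.072),(.042,.018),(-.042,.018))],(255,0,0))
draw([O-.0242*u+x*v+[0,0,z] for x,z in((-.042,.072),(.042,.072),(.042,.018),(-.042,.018))],(255,0,255))
cv2.imwrite('pics/o5.png',im[:600])
E
```

```text
t4.05 p [0.6359 0.0626 0.2046] yaw_y -38.3 z [-0.003 -0.001 -1.   ] F [ 0.4 -0.3 -3.8] w 0.0129 q [ 0.1   0.54  0.36  1.39 -0.    2.34]
```

View pics/o5.png

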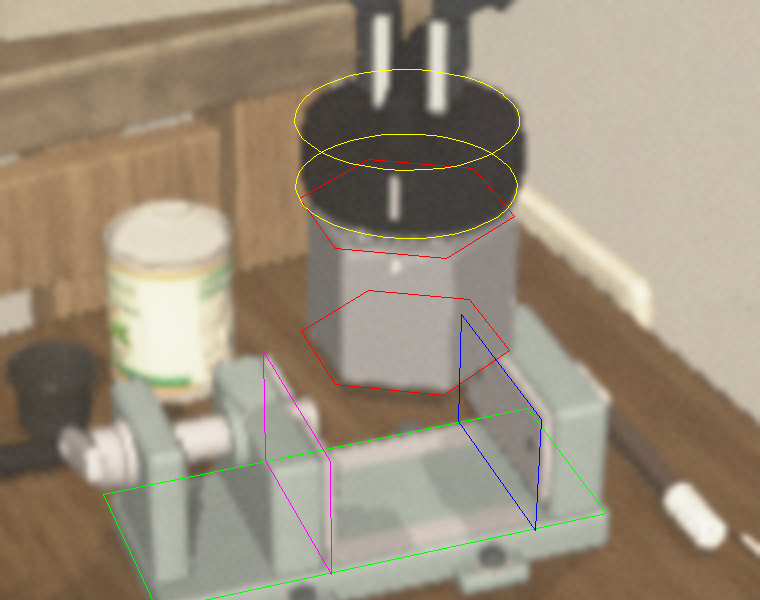

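The vise overlay fits. The barrel sits about 2.5 mm toward the fixed jaw compared with the prediction, which is still 3 mm clear of it, and its yaw matches. I'll lower it now.

```bash
python3 -m jog '[[[0,0,-0.02,0,0,0,255],[0,0,-0.04,0,0,0,255],[0,0,-0.055,0,0,0,255],[0,0,-0.064,0,0,0,255],[0,0,-0.069,0,0,0,255],[0,0,-0.072,0,0,0,255],[0,0,-0.072,0,0,0,255]]]'; python3 -m jog '[[[0,0,-0.001,0,0,0,255],[0,0,-0.002,0,0,0,255],[0,0,-0.003,0,0,0,255],[0,0,-0.003,0,0,0,255]]]'
```

```text
clock: 4.68
eef_pos: [0.6368, 0.0627, 0.1342]
tool_rot: [0.9, 0.436, -0.0, 0.0]
ft_force: [-0.0, -0.2, -4.4]
grip_width: 0.0123
clock: 5.02
eef_pos: [0.6369, 0.0634, 0.1318]
tool_rot: [0.9, 0.437, 0.0, 0.0]
ft_force: [-0.2, -0.2, -3.3]
grip_width: 0.0127
```

```bash
python3 -m jog '[[[0,0,-0.001,0,0,0,255],[0,0,-0.002,0,0,0,255],[0,0,-0.002,0,0,0,255]]]'; python3 -c "
from h import *
st()
print(bot.get_obs()['ft_force'])"
```

```text
clock: 5.27
eef_pos: [0.637, 0.0634, 0.1303]
tool_rot: [0.9, 0.437, 0.001, 0.0]
ft_force: [-0.9, 0.2, 1.2]
grip_width: 0.0125
t5.27 p [0.637  0.0634 0.1303] yaw_y -38.2 z [ 0.001  0.    -1.   ] F [-0.9  0.2  1.2] w 0.0125 q [ 0.1   0.58  0.23  1.22 -0.    2.34]
[-0.86043606  0.23508034  1.18115296]
```

```bash
python3 -m jog '[[[0,0,0,0,0,0,120],[0,0,0,0,0,0,120],[0,0,0.001,0,0,0,120],[0,0,0.03,0,0,0,120],[0,0,0.06,0,0,0,120],[-0.02,0.005,0.08,0,0,7,120],[-0.045,0.015,0.08,0,0,14,120],[-0.07,0.025,0.08,0,0,21,120],[-0.09,0.035,0.08,0,0,28,120],[-0.11,0.045,0.08,0,0,35,120]]]';python3 -m jog '[[[-0.02,0,0,0,0,7,120],[-0.04,0,0,0,0,14,120],[-0.05,0,0,0,0,21,120],[-0.05,0,0,0,0,28,120],[-0.05,0,0,0,0,35,120],[-0.05,0,0,0,0,42,120],[-0.05,0,0,0,0,49,120],[-0.05,0,0,0,0,56,120],[-0.05,0,0,0,0,63,120],[-0.05,0,0,0,0,70,120]]]'; python3 - <<'E'
from h import *
st(); s=bot.camera('scene');crop(s,230,140,430,300,4,'pics/s6.png')
E
```

```text
clock: 6.1
eef_pos: [0.5258, 0.1087, 0.2101]
tool_rot: [0.725, 0.689, 0.001, 0.0]
ft_force: [-1.1, -0.6, 0.6]
grip_width: 0.0458
clock: 6.93
eef_pos: [0.4769, 0.1084, 0.2099]
tool_rot: [0.198, 0.98, 0.0, 0.001]
ft_force: [-0.1, 0.2, -0.3]
grip_width: 0.0452
t6.93 p [0.4769 0.1084 0.2099] yaw_y 67.1 z [ 0.001  0.    -1.   ] F [-0.1  0.2 -0.3] w 0.0452 q [ 0.22  0.23 -0.08  1.25 -0.    0.62]
```

View pics/s6.png

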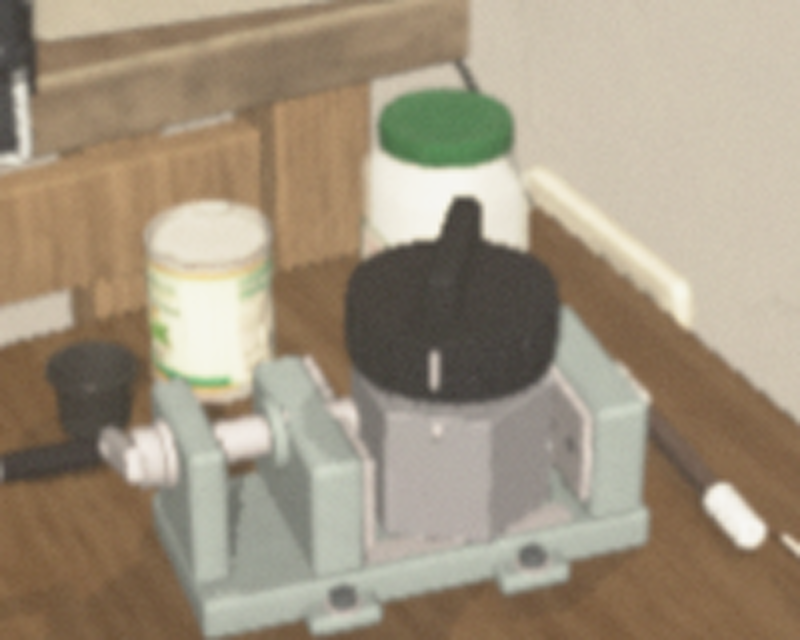

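The barrel stands upright between the jaws with flats facing them and a small gap at the fixed jaw. Next I'll go down on the crank handle.

```bash
python3 -m jog '[[[0,0.005,-0.02,0,0,7,130],[0,0.005,-0.05,0,0,14.8,130],[0,0.005,-0.08,0,0,14.8,130],[0,0.005,-0.11,0,0,14.8,130],[0,0.005,-0.135,0,0,14.8,130],[0,0.005,-0.15,0,0,14.8,130],[0,0.005,-0.16,0,0,14.8,130],[0,0.005,-0.166,0,0,14.8,130],[0,0.005,-0.166,0,0,14.8,130]]]'; python3 - <<'E'
from h import *
st(); s=bot.camera('scene');crop(s,200,180,360,300,5,'pics/s7.png')
E
```

```text
clock: 7.73
eef_pos: [0.4763, 0.1132, 0.0427]
tool_rot: [0.074, 0.997, -0.0, -0.001]
ft_force: [0.5, -0.5, 0.6]
grip_width: 0.0418
t7.73 p [0.4763 0.1132 0.0427] yaw_y 81.5 z [-0.001 -0.    -1.   ] F [ 0.5 -0.5  0.6] w 0.0418 q [ 0.23  0.4  -0.33  0.84  0.    0.38]
```

View pics/s7.png

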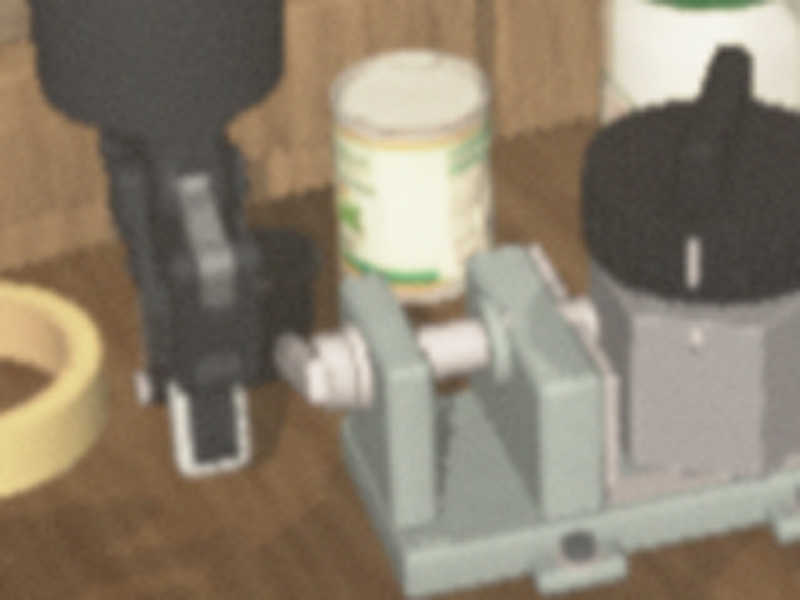

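The fingers straddle the sleeve: its end shows left of them at (145,385) and the crank arm right of them at (300,370). Closing.

```bash
python3 -m jog '[[[0,0,0,0,0,0,180],[0,0,0,0,0,0,255],[0,0,0,0,0,0,255],[0,0,0,0,0,0,255],[0,0,0,0,0,0,255]]]'; python3 - <<'E'
from h import *
o=st()
p=o['eef_pos']; u=np.array([.99,-.141]);v=np.array([-.141,-.99])
O=np.array([.642,.0623])-.027*u; hub=O-.139*u
d=p[:2]-hub; print('lat %.4f along %.4f'%(d@v,d@u))
E
```

```text
clock: 8.2
eef_pos: [0.4778, 0.1139, 0.0444]
tool_rot: [0.073, 0.997, 0.001, 0.001]
ft_force: [0.5, 2.1, 2.6]
grip_width: 0.0111
t8.20 p [0.4778 0.1139 0.0444] yaw_y 81.6 z [ 0.003  0.001 -1.   ] F [0.5 2.1 2.6] w 0.0111 q [ 0.23  0.4  -0.33  0.84  0.    0.38]
lat -0.0280 along -0.0039
```

```bash
cat > crank.py <<'E'
import numpy as np,sys
q0,step,n=map(float,sys.argv[1:4]);c=(0,0,0) if len(sys.argv)<5 else eval(sys.argv[4])
v=np.array([-.141,-.99,0]);z=np.array([0,0,1])
f=lambda q:.03*(np.sin(q)*v+np.cos(q)*z)
print('['+','.join('[%.4f,%.4f,%.4f,0,0,0,255]'%tuple(f(q0+i*step)-f(q0)+np.array(c)) for i in range(1,int(n)+1))+']')
E
for q in 4.345 6.345 8.345; do python3 crank.py $q 0.25 8; done
```

```text
[[0.0003,0.0018,0.0073,0,0,0,255],[0.0002,0.0017,0.0147,0,0,0,255],[-0.0000,-0.0002,0.0220,0,0,0,255],[-0.0005,-0.0038,0.0285,0,0,0,255],[-0.0013,-0.0089,0.0339,0,0,0,255],[-0.0022,-0.0151,0.0379,0,0,0,255],[-0.0032,-0.0222,0.0402,0,0,0,255],[-0.0042,-0.0296,0.0407,0,0,0,255]]
[[-0.0010,-0.0073,-0.0014,0,0,0,255],[-0.0020,-0.0140,-0.0046,0,0,0,255],[-0.0028,-0.0197,-0.0093,0,0,0,255],[-0.0034,-0.0241,-0.0153,0,0,0,255],[-0.0038,-0.0269,-0.0223,0,0,0,255],[-0.0040,-0.0279,-0.0297,0,0,0,255],[-0.0038,-0.0270,-0.0371,0,0,0,255],[-0.0035,-0.0244,-0.0441,0,0,0,255]]
[[0.0006,0.0043,-0.0061,0,0,0,255],[0.0014,0.0099,-0.0110,0,0,0,255],[0.0024,0.0166,-0.0142,0,0,0,255],[0.0034,0.0238,-0.0158,0,0,0,255],[0.0044,0.0312,-0.0154,0,0,0,255],[0.0055,0.0383,-0.0132,0,0,0,255],[0.0064,0.0446,-0.0094,0,0,0,255],[0.0071,0.0498,-0.0040,0,0,0,255]]
```

```bash
python3 -m jog '[[[0.0003,0.0018,0.0073,0,0,0,255],[0.0002,0.0017,0.0147,0,0,0,255],[0,-0.0002,0.022,0,0,0,255],[-0.0005,-0.0038,0.0285,0,0,0,255],[-0.0013,-0.0089,0.0339,0,0,0,255],[-0.0022,-0.0151,0.0379,0,0,0,255],[-0.0032,-0.0222,0.0402,0,0,0,255],[-0.0042,-0.0296,0.0407,0,0,0,255],[-0.0042,-0.0296,0.0407,0,0,0,255]]]'
```

```text
clock: 8.95
eef_pos: [0.4736, 0.0853, 0.086]
tool_rot: [0.073, 0.997, 0.002, 0.001]
ft_force: [-0.9, 5.3, 8.1]
grip_width: 0.0106
```

```bash
python3 -m jog '[[[-0.001,-0.0073,-0.0007,0,0,0,255],[-0.002,-0.014,-0.0036,0,0,0,255],[-0.0028,-0.0197,-0.0083,0,0,0,255],[-0.0034,-0.0241,-0.0143,0,0,0,255],[-0.0038,-0.0269,-0.0213,0,0,0,255],[-0.004,-0.0279,-0.0287,0,0,0,255],[-0.0038,-0.027,-0.0361,0,0,0,255],[-0.0035,-0.0244,-0.0431,0,0,0,255],[-0.0035,-0.0244,-0.0431,0,0,0,255]]]'
```

```text
clock: 9.7
eef_pos: [0.4702, 0.0606, 0.0417]
tool_rot: [0.073, 0.997, 0.001, 0.001]
ft_force: [1.0, 3.8, 3.5]
grip_width: 0.011
```

```bash
python3 -m jog '[[[0.0006,0.0043,-0.0061,0,0,0,255],[0.0014,0.0099,-0.011,0,0,0,255],[0.0024,0.0166,-0.0142,0,0,0,255],[0.0034,0.0238,-0.0158,0,0,0,255],[0.0044,0.0312,-0.0154,0,0,0,255],[0.0055,0.0383,-0.0132,0,0,0,255],[0.0055,0.0383,-0.0132,0,0,0,255]]]'; python3 crank.py 9.845 0.08 10
```

```text
clock: 10.28
eef_pos: [0.4752, 0.0961, 0.028]
tool_rot: [0.074, 0.997, -0.002, 0.001]
ft_force: [2.6, -4.9, -1.2]
grip_width: 0.011
[[0.0003,0.0021,0.0011,0,0,0,255],[0.0006,0.0042,0.0023,0,0,0,255],[0.0009,0.0061,0.0037,0,0,0,255],[0.0011,0.0079,0.0052,0,0,0,255],[0.0014,0.0096,0.0069,0,0,0,255],[0.0016,0.0112,0.0087,0,0,0,255],[0.0018,0.0126,0.0107,0,0,0,255],[0.0020,0.0138,0.0127,0,0,0,255],[0.0021,0.0149,0.0149,0,0,0,255],[0.0022,0.0158,0.0171,0,0,0,255]]
```

```bash
python3 -m jog '[[[0.0003,0.0021,0.0011,0,0,0,255],[0.0006,0.0042,0.0023,0,0,0,255],[0.0009,0.0061,0.0037,0,0,0,255],[0.0009,0.0061,0.0037,0,0,0,255]]]';python3 -m jog '[[[0.0002,0.0018,0.0015,0,0,0,255],[0.0005,0.0035,0.0032,0,0,0,255],[0.0005,0.0035,0.0032,0,0,0,255]]]'
```

```text
clock: 10.62
eef_pos: [0.4759, 0.1022, 0.0311]
tool_rot: [0.074, 0.997, -0.002, 0.001]
ft_force: [3.6, -3.8, -5.6]
grip_width: 0.0108
clock: 10.87
eef_pos: [0.4765, 0.1063, 0.0342]
tool_rot: [0.074, 0.997, -0.001, 0.0]
ft_force: [4.5, -2.4, -6.7]
grip_width: 0.0107
```

```bash
python3 -m jog '[[[0.0002,0.0016,0.0018,0,0,0,255],[0.0004,0.003,0.0038,0,0,0,255],[0.0004,0.003,0.0038,0,0,0,255]]]';python3 -m jog '[[[0.0001,0.0012,0.002,0,0,0,255],[0.0001,0.0012,0.002,0,0,0,255]]]'
```

```text
clock: 11.12
eef_pos: [0.477, 0.11, 0.0382]
tool_rot: [0.074, 0.997, -0.0, 0.001]
ft_force: [5.9, 0.2, -7.1]
grip_width: 0.011
clock: 11.28
eef_pos: [0.4772, 0.1115, 0.0404]
tool_rot: [0.074, 0.997, 0.0, 0.001]
ft_force: [4.9, 0.7, -7.9]
grip_width: 0.0109
```

```bash
python3 crank.py 10.485 0.08 8; python3 -m jog '[[[0.0001,0.001,0.0022,0,0,0,255],[0.0002,0.002,0.0044,0,0,0,255],[0.0002,0.002,0.0044,0,0,0,255]]]';python3 -m jog '[[[0.0001,0.0006,0.0023,0,0,0,255],[0.0001,0.0006,0.0023,0,0,0,255]]]'
```

```text
[[0.0002,0.0011,0.0021,0,0,0,255],[0.0003,0.0020,0.0044,0,0,0,255],[0.0004,0.0027,0.0066,0,0,0,255],[0.0005,0.0033,0.0090,0,0,0,255],[0.0005,0.0036,0.0113,0,0,0,255],[0.0005,0.0038,0.0137,0,0,0,255],[0.0005,0.0038,0.0161,0,0,0,255],[0.0005,0.0035,0.0185,0,0,0,255]]
clock: 11.53
eef_pos: [0.4774, 0.1134, 0.0441]
tool_rot: [0.073, 0.997, -0.0, 0.001]
ft_force: [6.9, 0.3, -13.2]
grip_width: 0.011
clock: 11.7
eef_pos: [0.4774, 0.114, 0.0457]
tool_rot: [0.073, 0.997, -0.0, 0.0]
ft_force: [8.6, 1.4, -17.9]
grip_width: 0.0107
```

The crank came up hard at about 18 N, a little over the 12–16 N asked for. I'll ease off, release, rise, swing aside and look.

```bash
python3 -m jog '[[[0,0,-0.001,0,0,0,255],[0,0,-0.001,0,0,0,130],[0,0,-0.001,0,0,0,130],[0,0,-0.001,0,0,0,130],[0,0,0.03,0,0,0,130],[0,0,0.06,0,0,0,130],[0,-0.02,0.09,0,0,-7,130],[0,-0.05,0.12,0,0,-14,130],[0,-0.08,0.14,0,0,-21,130],[0,-0.11,0.16,0,0,-28,130]]]';python3 -m jog '[[[-0.02,-0.03,0,0,0,-7,130],[-0.04,-0.06,0,0,0,-14,130],[-0.06,-0.09,0,0,0,-21,130],[-0.07,-0.1,0,0,0,-28,130],[-0.07,-0.1,0,0,0,-35,130],[-0.07,-0.1,0,0,0,-42,130],[-0.07,-0.1,0,0,0,-49,130],[-0.07,-0.1,0,0,0,-56,130],[-0.07,-0.1,0,0,0,-63,130],[-0.07,-0.1,0,0,0,-70,130]]]'; python3 - <<'E'
from h import *
st(); t=bot.camera('top');s=bot.camera('scene');cv2.imwrite('pics/top8.png',t);cv2.imwrite('pics/scene8.png',s)
cv2.imwrite('pics/c8.png',np.hstack([cv2.resize(t[150:290,240:340],(400,560),interpolation=2),cv2.resize(s[180:305,240:340],(400,500),interpolation=2)[:560] if 0 else cv2.resize(s[160:300,255:355],(400,560),interpolation=2)]))
m=np.zeros(t.shape[:2],np.uint8);m[150:235,250:325]=dark(t,60)[150:235,250:325]
c=max(cv2.findContours(m,0,1)[0],key=cv2.contourArea);(e,r)=cv2.minEnclosingCircle(c);print('lid',e,r,'el',cv2.fitEllipse(c),plane('top',e,.102)[0])
E
```

```text
clock: 12.53
eef_pos: [0.4764, 0.0032, 0.2097]
tool_rot: [0.315, 0.949, 0.0, 0.001]
ft_force: [1.1, -0.4, 0.2]
grip_width: 0.0418
clock: 13.37
eef_pos: [0.4061, -0.0959, 0.2077]
tool_rot: [0.803, 0.596, 0.0, 0.0]
ft_force: [-0.2, 0.8, 0.1]
grip_width: 0.0421
t13.37 p [ 0.4061 -0.0959  0.2077] yaw_y -16.8 z [ 0.  0. -1.] F [-0.2  0.8  0.1] w 0.0421 q [-0.23  0.1  -0.26  1.22  0.    1.63]
lid (285.73583984375, 186.64547729492188) 22.645761489868164 el ((286.11151123046875, 186.5658721923828), (43.12588119506836, 44.09477615356445), 165.26197814941406) [0.64315282 0.06336611 0.102     ]
```

View pics/c8.png

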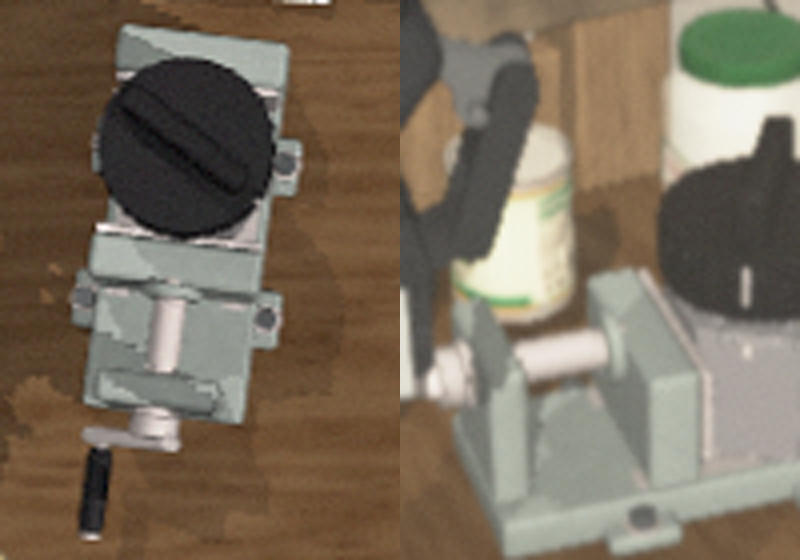

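The vise is closed on the barrel: the top crop shows both jaws on the flats, and the lid centre comes out at (0.643, 0.063). Next I'll grip the lid bar.

```bash
python3 -m jog '[[[0.03,0.02,0,0,0,-6,110],[0.06,0.04,0,0,0,-12,110],[0.09,0.06,0,0,0,-18,110],[0.12,0.08,0,0,0,-20.5,110],[0.15,0.1,0,0,0,-20.5,110],[0.18,0.12,0,0,0,-20.5,110],[0.21,0.14,0,0,0,-20.5,110],[0.237,0.1593,0,0,0,-20.5,110],[0.237,0.1593,-0.01,0,0,-20.5,110],[0.237,0.1593,-0.02,0,0,-20.5,110]]]'; python3 -c "
from h import *
st()"
```

```text
clock: 14.3
eef_pos: [0.6446, 0.0647, 0.1861]
tool_rot: [0.894, 0.449, 0.0, 0.0]
ft_force: [-0.4, 0.7, -0.0]
grip_width: 0.0486
t14.30 p [0.6446 0.0647 0.1861] yaw_y -36.7 z [ 0. -0. -1.] F [-0.4  0.7 -0. ] w 0.0486 q [ 0.1   0.56  0.35  1.36 -0.    2.31]
```

```bash
python3 -m jog '[[[-0.001,-0.001,-0.02,0,0,0,110],[-0.001,-0.001,-0.038,0,0,0,110],[-0.001,-0.001,-0.048,0,0,0,110],[-0.001,-0.001,-0.054,0,0,0,110],[-0.001,-0.001,-0.056,0,0,0,110],[-0.001,-0.001,-0.056,0,0,0,180],[-0.001,-0.001,-0.056,0,0,0,255],[-0.001,-0.001,-0.056,0,0,0,255],[-0.001,-0.001,-0.056,0,0,0,255],[-0.001,-0.001,-0.056,0,0,0,255]]]'
```

```text
clock: 15.13
eef_pos: [0.6432, 0.0624, 0.1328]
tool_rot: [0.895, 0.447, 0.001, 0.0]
ft_force: [-0.9, -1.2, 4.7]
grip_width: 0.0125
```

```bash
python3 -m jog '[[[0,0,-0.002,0,0,0,255],[0,0,-0.004,0,0,0,255],[0,0,-0.006,0,0,0,255],[0,0,-0.008,0,0,0,255],[0,0,-0.009,0,0,0,255],[0,0,-0.009,0,0,0,255]]]'
```

```text
clock: 15.63
eef_pos: [0.6432, 0.0624, 0.1252]
tool_rot: [0.895, 0.447, 0.001, 0.001]
ft_force: [-4.4, -1.8, 13.0]
grip_width: 0.0124
```

```bash
python3 -m jog '[[[0,0,0,0,0,5,255],[0,0,0,0,0,12,255],[0,0,0,0,0,19,255],[0,0,0,0,0,26,255],[0,0,0,0,0,33,255],[0,0,0,0,0,33,255]]]';python3 -m jog '[[[0,0,0,0,0,7,255],[0,0,0,0,0,14,255],[0,0,0,0,0,21,255],[0,0,0,0,0,28,255],[0,0,0,0,0,35,255],[0,0,0,0,0,42,255],[0,0,0,0,0,49,255],[0,0,0,0,0,54,255],[0,0,0,0,0,54,255]]]'; python3 -c "
from h import *
st()"
```

```text
clock: 16.13
eef_pos: [0.6448, 0.0625, 0.126]
tool_rot: [0.73, 0.684, 0.003, 0.002]
ft_force: [-1.3, -0.3, 11.6]
grip_width: 0.0126
clock: 16.88
eef_pos: [0.6437, 0.063, 0.1257]
tool_rot: [0.34, 0.94, 0.001, 0.002]
ft_force: [-3.5, 1.0, 12.4]
grip_width: 0.0122
t16.88 p [0.6437 0.063  0.1257] yaw_y 50.3 z [ 0.004  0.001 -1.   ] F [-3.5  1.  12.4] w 0.0122 q [0.1  0.59 0.24 1.21 0.   0.79]
```

```bash
python3 -m jog '[[[0,0,0.005,0,0,0,255],[0,0,0.012,0,0,0,255],[0,0,0.02,0,0,0,255],[0,0,0.03,0,0,0,255],[0,0,0.045,0,0,0,255],[0,0,0.06,0,0,0,255],[0,0,0.075,0,0,0,255],[0,0,0.075,0,0,0,255]]]';  python3 - <<'E'
from h import *
st(); s=bot.camera('scene');crop(s,230,120,430,270,3.5,'pics/s9.png')
E
```

```text
clock: 17.55
eef_pos: [0.6443, 0.0623, 0.2007]
tool_rot: [0.342, 0.94, 0.001, 0.002]
ft_force: [0.0, 0.1, -0.1]
grip_width: 0.0123
t17.55 p [0.6443 0.0623 0.2007] yaw_y 50.1 z [ 0.005  0.    -1.   ] F [ 0.   0.1 -0.1] w 0.0123 q [ 0.1   0.55  0.37  1.38 -0.    0.79]
```

View pics/s9.png

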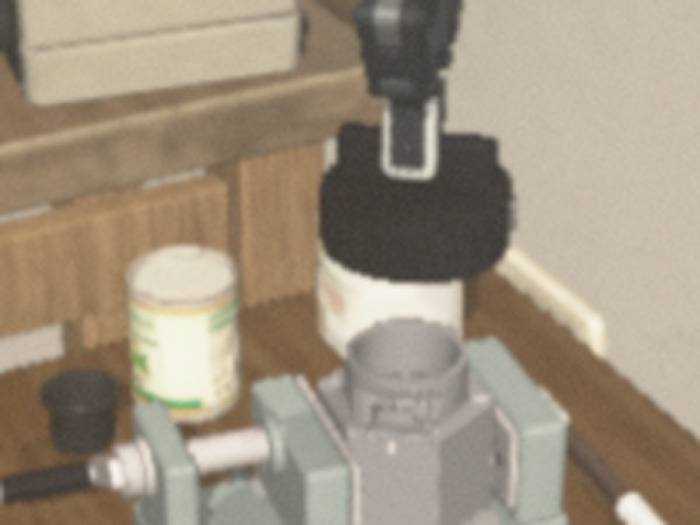

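The lid is off and the barrel stays clamped with its mouth open. I'll set the lid down in free space at about (0.63, -0.11).

```bash
python3 -m jog '[[[-0.003,-0.03,0,0,0,0,255],[-0.006,-0.06,0,0,0,0,255],[-0.009,-0.09,0,0,0,0,255],[-0.012,-0.12,0,0,0,0,255],[-0.014,-0.15,-0.01,0,0,0,255],[-0.0143,-0.1723,-0.03,0,0,0,255],[-0.0143,-0.1723,-0.06,0,0,0,255],[-0.0143,-0.1723,-0.09,0,0,0,255],[-0.0143,-0.1723,-0.12,0,0,0,255],[-0.0143,-0.1723,-0.14,0,0,0,255]]]';python3 -m jog '[[[0,0,-0.004,0,0,0,255],[0,0,-0.008,0,0,0,255],[0,0,-0.011,0,0,0,255],[0,0,-0.011,0,0,0,255]]]'
```

```text
clock: 18.43
eef_pos: [0.6252, -0.1101, 0.0522]
tool_rot: [0.342, 0.94, -0.001, -0.003]
ft_force: [-0.4, 0.8, -1.6]
grip_width: 0.0125
clock: 18.77
eef_pos: [0.629, -0.11, 0.0468]
tool_rot: [0.341, 0.94, 0.0, 0.001]
ft_force: [-0.3, 0.2, -0.8]
grip_width: 0.0124
```

```bash
python3 -m jog '[[[0,0,-0.001,0,0,0,255],[0,0,-0.002,0,0,0,255],[0,0,-0.002,0,0,0,255]]]'; python3 -c "
from h import *
st()"
```

```text
clock: 19.02
eef_pos: [0.629, -0.1101, 0.0452]
tool_rot: [0.341, 0.94, 0.0, 0.001]
ft_force: [0.4, -1.6, -0.9]
grip_width: 0.0123
t19.02 p [ 0.629  -0.1101  0.0452] yaw_y 50.1 z [ 0.002 -0.    -1.   ] F [ 0.4 -1.6 -0.9] w 0.0123 q [-0.17  0.65  0.11  1.03 -0.    0.52]
```

```bash
python3 -m jog '[[[0,0,-0.0015,0,0,0,255],[0,0,-0.0015,0,0,0,255]]]'; python3 -c "
from h import *
st()"
```

```text
clock: 19.18
eef_pos: [0.6291, -0.1102, 0.0448]
tool_rot: [0.342, 0.94, 0.0, 0.001]
ft_force: [-2.0, -0.5, 6.6]
grip_width: 0.0123
t19.18 p [ 0.6291 -0.1102  0.0448] yaw_y 50.1 z [ 0.003 -0.001 -1.   ] F [-2.  -0.5  6.6] w 0.0123 q [-0.17  0.65  0.11  1.03 -0.    0.52]
```

```bash
python3 -m jog '[[[0,0,0,0,0,0,110],[0,0,0,0,0,0,110],[0,0,0.001,0,0,0,110],[0,0,0.03,0,0,0,110],[0,0,0.06,0,0,0,110],[-0.02,0.01,0.09,0,0,0,110],[-0.045,0.03,0.12,0,0,0,110],[-0.075,0.05,0.14,0,0,0,110],[-0.105,0.07,0.14,0,0,0,110],[-0.135,0.09,0.14,0,0,0,110]]]';python3 -m jog '[[[-0.02,0.02,0,0,0,0,110],[-0.04,0.05,0,0,0,0,110],[-0.05,0.08,0,0,0,0,110],[-0.05,0.1,0,0,0,0,110],[-0.05,0.1,0,0,0,0,110]]]'; python3 - <<'E'
from h import *
st(); t=bot.camera('top');s=bot.camera('scene')
cv2.imwrite('pics/top10.png',t);cv2.imwrite('pics/scene10.png',s)
for n,im in(('scene',s),('top',t)):
    for c,b in blobs(yellow(im)):
        if c[1]>150 and 250<c[0]<450: print(n,' Y',c,b,plane(n,c,.0165)[0].round(4) )
a=cv2.resize(t[160:310,340:440],(400,600),interpolation=2);b=cv2.resize(s[340:440,240:400],(400,250),interpolation=2)
d=cv2.resize(s[160:270,300:460],(400,275),interpolation=2);cv2.imwrite('pics/c10.png',np.hstack([a,np.vstack([b,d,np.zeros((75,400,3),np.uint8)])]))
E
```

```text
clock: 20.02
eef_pos: [0.4932, -0.0193, 0.1846]
tool_rot: [0.342, 0.94, 0.001, 0.002]
ft_force: [-0.6, 0.4, -0.6]
grip_width: 0.0483
clock: 20.43
eef_pos: [0.4428, 0.083, 0.1831]
tool_rot: [0.339, 0.941, 0.001, 0.0]
ft_force: [0.6, -0.2, 0.3]
grip_width: 0.0487
t20.43 p [0.4428 0.083  0.1831] yaw_y 50.3 z [ 0.001  0.002 -1.   ] F [ 0.6 -0.2  0.3] w 0.0487 q [ 0.18  0.18 -0.23  1.17  0.    0.88]
scene  Y [283.2 368.4] [275 360  17  19 218] [ 0.4548 -0.1121  0.0165]
scene  Y [356.6 374.3] [347 366  20  17 227] [ 0.5359 -0.1664  0.0165]
scene  Y [298.5 397.7] [288 389  21  19 233] [ 0.4507 -0.168   0.0165]
top  Y [401.5 245.5] [396 239  12  13  58] [ 0.5334 -0.1662  0.0165]
top  Y [376.4 285.8] [370 280  13  12  63] [ 0.453  -0.113   0.0165]
top  Y [403.6 287.3] [398 281  12  13  64] [ 0.4489 -0.1679  0.0165]
```

View pics/c10.png

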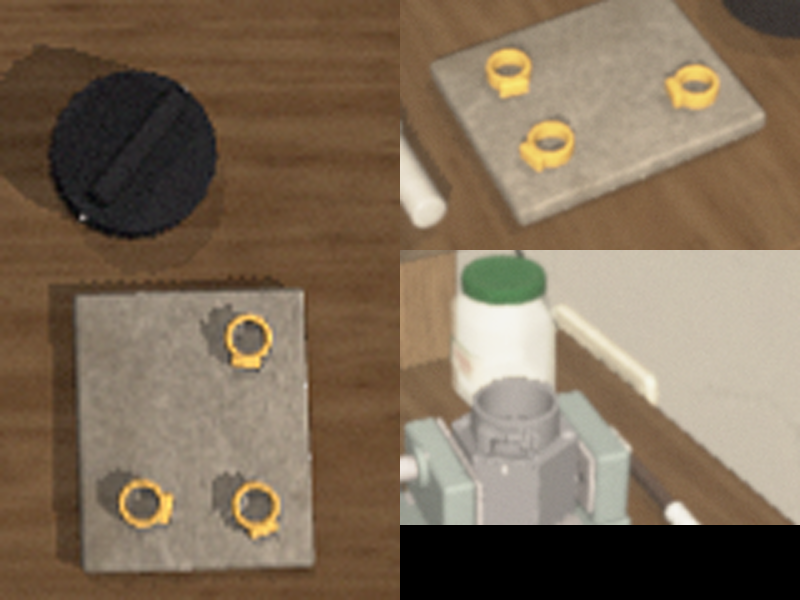

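The three rings haven't moved, at crop (250,338), (143,503) and (255,505). Their seals point toward world -x, -y and -x/-y. The lid stands aside at (132,152).

```bash
python3 - <<'E'
from h import *
f=lambda x,y:(340+x/4,160+y/4)
print(plane('top',[f(250,338),f(143,503),f(255,505)],.019))
g=lambda x,y:(240+x/2.5,340+y/2.5)
print(plane('scene',[g(697,82) if 0 else g(297,84),g(108,68),g(151,142)],.019))
E
```

```text
[[ 0.53525194 -0.1678732   0.019     ]
 [ 0.45311395 -0.11140075  0.019     ]
 [ 0.45100014 -0.16789084  0.019     ]]
[[ 0.53781116 -0.16866391  0.019     ]
 [ 0.45477502 -0.11232506  0.019     ]
 [ 0.45257526 -0.16975298  0.019     ]]
```

```bash
python3 -m jog '[[[0.01,-0.03,0,0,0,4,125],[0.02,-0.06,0,0,0,8,125],[0.03,-0.09,0,0,0,12,125],[0.043,-0.12,0,0,0,16,125],[0.055,-0.15,0,0,0,20,125],[0.066,-0.18,-0.01,0,0,24,125],[0.077,-0.21,-0.03,0,0,28,125],[0.088,-0.235,-0.055,0,0,32,125],[0.0937,-0.251,-0.08,0,0,32.7,125],[0.0937,-0.251,-0.1,0,0,32.7,125]]]'; python3 -c "
from h import *
st()"
```

```text
clock: 21.37
eef_pos: [0.5374, -0.1761, 0.0805]
tool_rot: [0.066, 0.998, -0.001, 0.0]
ft_force: [-0.6, -0.2, 0.1]
grip_width: 0.0439
t21.37 p [ 0.5374 -0.1761  0.0805] yaw_y 82.4 z [ 0.    -0.002 -1.   ] F [-0.6 -0.2  0.1] w 0.0439 q [-0.32  0.48 -0.07  1.01 -0.   -0.18]
```

```bash
python3 -m jog '[[[0,0,-0.02,0,0,0,125],[0,0,-0.035,0,0,0,125],[0,0,-0.035,0,0,0,125]]]'
```

```text
clock: 21.62
eef_pos: [0.5337, -0.1719, 0.0436]
tool_rot: [0.064, 0.998, 0.001, -0.004]
ft_force: [-0.4, 0.3, -0.6]
grip_width: 0.0435
```

```bash
python3 -m jog '[[[0,0,-0.008,0,0,0,125],[0,0,-0.013,0,0,0,125],[0,0,-0.013,0,0,0,125],[0,0,-0.013,0,0,0,125]]]'
```

```text
clock: 21.95
eef_pos: [0.5374, -0.1712, 0.0352]
tool_rot: [0.063, 0.998, -0.0, 0.0]
ft_force: [0.1, 0.3, 0.7]
grip_width: 0.0436
```

```bash
python3 -m jog '[[[-0.001,0.003,-0.006,0,0,0,125],[-0.001,0.003,-0.0115,0,0,0,125],[-0.001,0.003,-0.0125,0,0,0,125],[-0.001,0.003,-0.0125,0,0,0,160],[-0.001,0.003,-0.0125,0,0,0,220],[-0.001,0.003,-0.0125,0,0,0,220],[-0.001,0.003,-0.0125,0,0,0,220],[-0.001,0.003,-0.0125,0,0,0,220]]]'
```

```text
clock: 22.62
eef_pos: [0.5363, -0.1681, 0.0224]
tool_rot: [0.063, 0.998, -0.0, 0.0]
ft_force: [-0.3, -0.3, -0.2]
grip_width: 0.0202
```

```bash
python3 -m jog '[[[0,0,0.02,0,0,0,220],[0,0,0.05,0,0,0,220],[0,0.01,0.09,0,0,0,220],[0.02,0.04,0.125,0,0,0,220],[0.035,0.075,0.13,0,0,0,220],[0.05,0.11,0.13,0,0,0,220],[0.065,0.145,0.13,0,0,0,220],[0.08,0.18,0.13,0,0,0,220],[0.095,0.21,0.13,0,0,0,220],[0.1067,0.2315,0.125,0,0,0,220]]]'; python3 -m jog '[[[0,0,-0.01,0,0,0,220],[0,0,-0.02,0,0,0,220],[0,0,-0.02,0,0,0,220]]]'; python3 - <<'E'
from h import *
st(); s=bot.camera('scene');crop(s,290,150,410,250,5,'pics/s11.png')
for c,b in blobs(yellow(s)):
    if c[1]>150 and 250<c[0]<450: print(' Y',c,b)
E
```

```text
clock: 23.45
eef_pos: [0.6442, 0.0668, 0.1482]
tool_rot: [0.062, 0.998, 0.001, 0.001]
ft_force: [1.0, -0.5, -0.5]
grip_width: 0.0203
clock: 23.7
eef_pos: [0.6405, 0.063, 0.1238]
tool_rot: [0.063, 0.998, -0.001, -0.003]
ft_force: [-1.3, -0.6, -0.9]
grip_width: 0.0201
t23.70 p [0.6405 0.063  0.1238] yaw_y 82.8 z [-0.006 -0.001 -1.   ] F [-1.3 -0.6 -0.9] w 0.0201 q [ 0.1   0.59  0.24  1.22 -0.    0.22]
 Y [338.1 210.2] [335 205   6  11  45]
 Y [283.3 368.4] [275 359  17  20 222]
 Y [298.6 397.7] [288 389  22  19 239]
```

View pics/s11.png

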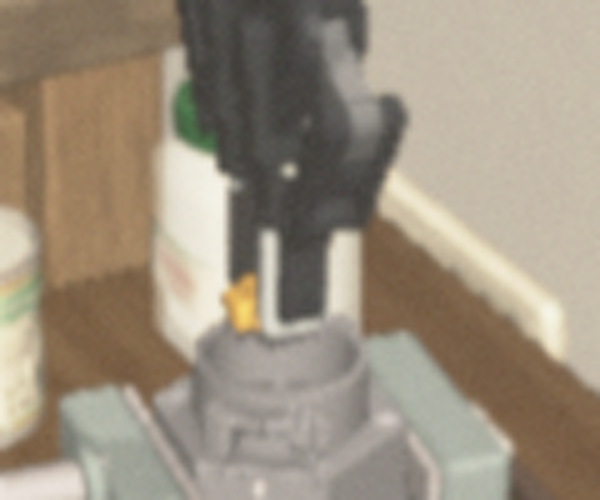

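The gripper holds the ring over the mouth, with its seal at crop (240,305). I'll nudge it 5 mm in x, lower a little and release.

```bash
python3 -m jog '[[[0.003,0,-0.004,0,0,0,220],[0.003,0,-0.007,0,0,0,220],[0.003,0,-0.007,0,0,0,220],[0.003,0,-0.007,0,0,0,120],[0.003,0,-0.007,0,0,0,120],[0.003,0,-0.007,0,0,0,120],[0.003,0,0.02,0,0,0,120],[0.003,0,0.04,0,0,0,120],[-0.025,-0.02,0.04,0,0,-6,120],[-0.05,-0.04,0.04,0,0,-12,120]]]'; python3 - <<'E'
from h import *
st(); s=bot.camera('scene')
for c,b in blobs(yellow(s),4):
    if c[1]>150 and 250<c[0]<450: print(' Y',c,b)
E
```

```text
clock: 24.58
eef_pos: [0.5945, 0.0241, 0.1692]
tool_rot: [0.168, 0.986, 0.001, 0.003]
ft_force: [-0.6, -0.5, 0.1]
grip_width: 0.0454
t24.58 p [0.5945 0.0241 0.1692] yaw_y 70.6 z [ 0.006  0.    -1.   ] F [-0.6 -0.5  0.1] w 0.0454 q [ 0.04  0.46  0.14  1.24 -0.    0.38]
 Y [283.3 368.4] [275 360  17  19 221]
 Y [298.6 397.8] [288 389  21  19 237]
```

```bash
python3 -m jog '[[[-0.015,-0.015,0,0,0,-7,125],[-0.03,-0.03,0,0,0,-14,125],[-0.045,-0.045,0,0,0,-21,125],[-0.06,-0.06,0,0,0,-28,125],[-0.075,-0.075,-0.01,0,0,-35,125],[-0.09,-0.09,-0.025,0,0,-42,125],[-0.105,-0.105,-0.04,0,0,-49,125],[-0.12,-0.12,-0.06,0,0,-56,125],[-0.135,-0.132,-0.075,0,0,-63,125],[-0.1405,-0.136,-0.085,0,0,-70,125]]]'; python3 -m jog '[[[0,0,-0.01,0,0,-7,125],[0,0,-0.025,0,0,-10.6,125],[0,0,-0.045,0,0,-10.6,125],[0,0,-0.045,0,0,-10.6,125],[0,0,-0.045,0,0,-10.6,125]]]'; python3 - <<'E'
from h import *
st(); s=bot.camera('scene')
for c,b in blobs(yellow(s),4):
    if c[1]>150 and 250<c[0]<450: print(' Y',c,b)
E
```

```text
clock: 25.47
eef_pos: [0.4492, -0.1135, 0.0809]
tool_rot: [0.705, 0.709, -0.001, -0.001]
ft_force: [-0.4, 1.1, 0.4]
grip_width: 0.0431
clock: 25.88
eef_pos: [0.4514, -0.1123, 0.0368]
tool_rot: [0.765, 0.644, -0.001, -0.001]
ft_force: [0.3, -0.9, 0.5]
grip_width: 0.0437
t25.88 p [ 0.4514 -0.1123  0.0368] yaw_y -9.8 z [-0.002  0.001 -1.   ] F [ 0.3 -0.9  0.5] w 0.0437 q [-0.24  0.37 -0.4   0.8   0.    1.5 ]
 Y [283.2 368.5] [275 360  17  19 220]
 Y [298.4 397.8] [288 389  21  19 240]
```

```bash
python3 -m jog '[[[0.0026,0,-0.007,0,0,0,125],[0.0026,0,-0.0125,0,0,0,125],[0.0026,0,-0.014,0,0,0,125],[0.0026,0,-0.014,0,0,0,160],[0.0026,0,-0.014,0,0,0,220],[0.0026,0,-0.014,0,0,0,220],[0.0026,0,-0.014,0,0,0,220],[0.0026,0,-0.014,0,0,0,220]]]'
```

```text
clock: 26.6
eef_pos: [0.455, -0.1125, 0.0235]
tool_rot: [0.765, 0.644, 0.0, 0.0]
ft_force: [-1.0, 0.8, 3.0]
grip_width: 0.0204
```

```bash
python3 -m jog '[[[0,0,0.02,0,0,0,220],[0,0,0.05,0,0,0,220],[0.01,0.01,0.085,0,0,0,220],[0.035,0.03,0.12,0,0,0,220],[0.06,0.055,0.128,0,0,0,220],[0.087,0.08,0.128,0,0,0,220],[0.114,0.105,0.128,0,0,0,220],[0.14,0.13,0.128,0,0,0,220],[0.165,0.155,0.128,0,0,0,220],[0.189,0.178,0.125,0,0,0,220]]]'; python3 -m jog '[[[0,0,-0.01,0,0,0,220],[0,0,-0.02,0,0,0,220],[0,0,-0.03,0,0,0,220],[0,0,-0.03,0,0,0,220],[0,0,-0.03,0,0,0,220]]]'; python3 - <<'E'
from h import *
st(); s=bot.camera('scene');cv2.imwrite('pics/s12.png',s)
for c,b in blobs(yellow(s),4):
    if c[1]>150 and 250<c[0]<450: print(' Y',c,b)
E
```

```text
clock: 27.43
eef_pos: [0.6454, 0.0672, 0.1486]
tool_rot: [0.765, 0.644, 0.001, 0.0]
ft_force: [0.7, 0.7, -0.1]
grip_width: 0.02
clock: 27.85
eef_pos: [0.6421, 0.0643, 0.117]
tool_rot: [0.766, 0.643, -0.001, -0.001]
ft_force: [-0.7, -0.1, -0.5]
grip_width: 0.0199
t27.85 p [0.6421 0.0643 0.117 ] yaw_y -9.9 z [-0.003 -0.    -1.   ] F [-0.7 -0.1 -0.5] w 0.0199 q [ 0.1   0.6   0.23  1.2  -0.    1.84]
 Y [346.7 214.1] [342 209  11  12 106]
 Y [298.5 397.7] [288 389  21  19 232]
```

```bash
python3 -m jog '[[[0,0.001,0,0,0,0,120],[0,0.001,0,0,0,0,120],[0,0.001,0,0,0,0,120],[0,0.001,0.02,0,0,0,120],[0,0.001,0.045,0,0,0,120],[-0.02,-0.02,0.05,0,0,-7,120],[-0.04,-0.045,0.05,0,0,-14,120],[-0.06,-0.07,0.05,0,0,-21,120],[-0.08,-0.095,0.05,0,0,-28,120],[-0.1,-0.12,0.05,0,0,-35,120]]]'; python3 - <<'E'
from h import *
st(); s=bot.camera('scene')
for c,b in blobs(yellow(s),4):
    if c[1]>150 and 250<c[0]<450: print(' Y',c,b)
E
```

```text
clock: 28.73
eef_pos: [0.543, -0.0554, 0.1689]
tool_rot: [0.924, 0.381, 0.001, 0.0]
ft_force: [0.6, -0.6, -0.2]
grip_width: 0.0451
t28.73 p [ 0.543  -0.0554  0.1689] yaw_y -45.2 z [ 0.002 -0.    -1.   ] F [ 0.6 -0.6 -0.2] w 0.0451 q [-0.1   0.37 -0.    1.2  -0.    2.26]
 Y [298.4 397.7] [288 389  21  19 237]
```

Next ring 3: target (0.452, -0.169), yaw -69.

```bash
python3 -m jog '[[[-0.02,-0.025,0,0,0,-6,125],[-0.04,-0.05,-0.01,0,0,-12,125],[-0.06,-0.075,-0.025,0,0,-18,125],[-0.078,-0.098,-0.05,0,0,-24,125],[-0.091,-0.1135,-0.08,0,0,-24,125],[-0.091,-0.1135,-0.11,0,0,-24,125],[-0.091,-0.1135,-0.13,0,0,-24,125],[-0.091,-0.1135,-0.13,0,0,-24,125]]]'; python3 - <<'E'
from h import *
st(); s=bot.camera('scene')
for c,b in blobs(yellow(s),4):
    if c[1]>150 and 250<c[0]<450: print(' Y',c,b)
E
```

```text
clock: 29.45
eef_pos: [0.4495, -0.1673, 0.0349]
tool_rot: [0.983, 0.183, -0.003, -0.002]
ft_force: [-1.4, 0.3, -0.7]
grip_width: 0.0437
t29.45 p [ 0.4495 -0.1673  0.0349] yaw_y -68.9 z [-0.007  0.003 -1.   ] F [-1.4  0.3 -0.7] w 0.0437 q [-0.36  0.4  -0.36  0.82  0.    2.42]
 Y [296.9 398. ] [288 389  18  19 203]
```

```bash
python3 -m jog '[[[0.0005,-0.001,-0.006,0,0,0,125],[0.0005,-0.001,-0.012,0,0,0,125],[0.0005,-0.001,-0.014,0,0,0,125],[0.0005,-0.001,-0.014,0,0,0,160],[0.0005,-0.001,-0.014,0,0,0,220],[0.0005,-0.001,-0.014,0,0,0,220],[0.0005,-0.001,-0.014,0,0,0,220],[0.0005,-0.001,-0.014,0,0,0,220]]]'
```

```text
clock: 30.17
eef_pos: [0.4539, -0.169, 0.025]
tool_rot: [0.983, 0.184, 0.001, 0.0]
ft_force: [-1.4, 1.6, 6.7]
grip_width: 0.0196
```

```bash
python3 -m jog '[[[0,0,0.02,0,0,0,220],[0,0,0.05,0,0,0,220],[0.01,0.012,0.085,0,0,2,220],[0.035,0.04,0.12,0,0,4,220],[0.06,0.07,0.128,0,0,6,220],[0.085,0.1,0.128,0,0,8,220],[0.11,0.13,0.128,0,0,10,220],[0.135,0.16,0.128,0,0,10,220],[0.16,0.19,0.128,0,0,10,220],[0.18,0.217,0.125,0,0,10,220]]]'; python3 -m jog '[[[0.0105,0.016,-0.003,0,0,0,220],[0.0105,0.016,-0.02,0,0,0,220],[0.0105,0.016,-0.03,0,0,0,220],[0.0105,0.016,-0.032,0,0,0,220],[0.0105,0.016,-0.032,0,0,0,220]]]'; python3 - <<'E'
from h import *
st(); s=bot.camera('scene');cv2.imwrite('pics/s13.png',s)
for c,b in blobs(yellow(s),4):
    if c[1]>150 and 250<c[0]<450: print(' Y',c,b)
E
```

```text
clock: 31.0
eef_pos: [0.6353, 0.0503, 0.1497]
tool_rot: [0.963, 0.269, 0.001, 0.0]
ft_force: [0.9, -0.1, -0.0]
grip_width: 0.0193
clock: 31.42
eef_pos: [0.6423, 0.0633, 0.1156]
tool_rot: [0.963, 0.268, -0.002, -0.0]
ft_force: [-0.2, -0.2, -0.3]
grip_width: 0.0195
t31.42 p [0.6423 0.0633 0.1156] yaw_y -58.9 z [-0.004 -0.001 -1.   ] F [-0.2 -0.2 -0.3] w 0.0195 q [ 0.1   0.6   0.23  1.2  -0.    2.7 ]
 Y [342.1 217.1] [336 211  14  12 114]
```

```bash
python3 -m jog '[[[0.001,0,0,0,0,0,120],[0.001,0,0,0,0,0,120],[0.001,0,0,0,0,0,120],[0.001,0,0.02,0,0,0,120],[0.001,0,0.05,0,0,0,120],[-0.02,-0.03,0.06,0,0,7,120],[-0.04,-0.06,0.06,0,0,14,120],[-0.06,-0.09,0.06,0,0,21,120],[-0.08,-0.12,0.06,0,0,28,120],[-0.09,-0.15,0.06,0,0,35,120]]]'; python3 -m jog '[[[0,-0.01,0,0,0,7,120],[0,-0.015,0,0,0,14,120],[0,-0.015,0,0,0,21,120],[0,-0.015,0,0,0,28,120],[0,-0.015,0,0,0,35,120],[0,-0.015,0,0,0,42,120],[0,-0.015,0,0,0,49,120],[0,-0.015,0,0,0,56,120],[0,-0.015,0,0,0,63,120],[0,-0.015,0,0,0,70,120]]]'; python3 - <<'E'
from h import *
st(); t=bot.camera('top');s=bot.camera('scene');cv2.imwrite('pics/top14.png',t);cv2.imwrite('pics/scene14.png',s)
for n,im in(('scene',s),('top',t)):
    h=cv2.cvtColor(im,cv2.COLOR_BGR2HSV)
    for c,b in blobs(cv2.inRange(h,(14,90,50),(34,255,255)),4):
        if 150<c[1]<420 and 250<c[0]<450: print(n,' Y',c,b)
print(proj('top',[[.643,.0634,.1],[.643,.0634,.022]]))
a=cv2.resize(t[150:240,250:330],(480,540),interpolation=2)
b=cv2.resize(s[180:270,300:400],(320,288),interpolation=2);b=np.vstack([b,cv2.resize(s[330:430,240:400],(320,252))[:252]])
cv2.imwrite('pics/c14.png',np.hstack([a,b]))
E
```

```text
clock: 32.3
eef_pos: [0.5517, -0.0872, 0.1782]
tool_rot: [0.836, 0.548, 0.0, 0.0]
ft_force: [0.1, 0.6, 0.2]
grip_width: 0.045
clock: 33.13
eef_pos: [0.554, -0.1013, 0.178]
tool_rot: [0.371, 0.929, 0.0, 0.001]
ft_force: [0.2, -0.4, -0.7]
grip_width: 0.0453
t33.13 p [ 0.554  -0.1013  0.178 ] yaw_y 46.5 z [ 0.001 -0.    -1.   ] F [ 0.2 -0.4 -0.7] w 0.0453 q [-0.18  0.4   0.06  1.23  0.    0.58]
scene  Y [253.5 151.2] [252 151   4   2   4]
scene  Y [267.  332.1] [    6   161   555   319 75304]
scene  Y [282. 237.] [280 237   5   1   5]
scene  Y [291.5 256. ] [290 256   4   1   4]
top  Y [260.4 244.9] [  120   113   326   335 37641]
top  Y [287.2 192.1] [279 185  17  15 164]
[[285.76562587 186.90449749]
 [287.46685039 193.43154931]]
```

View pics/c14.png

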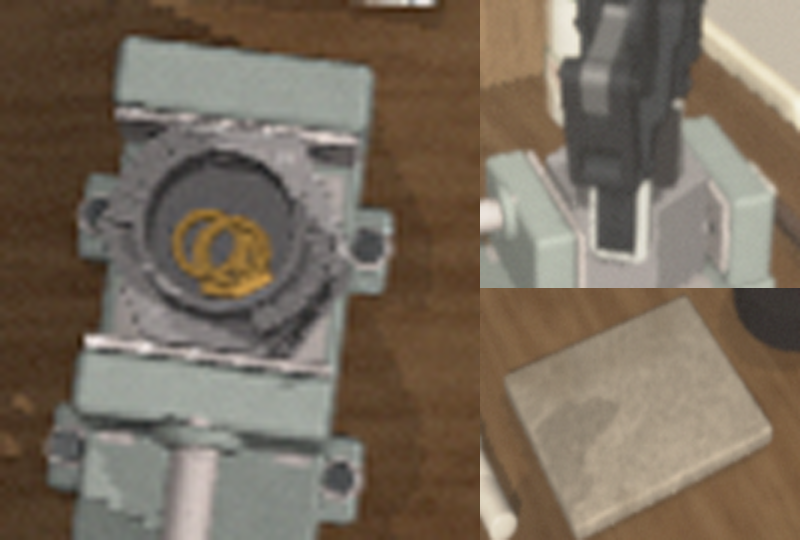

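The rings lie on the barrel floor at crop (222,250), and the board is empty. I'll go back to the lid.

```bash
python3 -m jog '[[[0.03,-0.004,0,0,0,3.6,115],[0.06,-0.008,0,0,0,3.6,115],[0.075,-0.009,-0.02,0,0,3.6,115],[0.075,-0.009,-0.05,0,0,3.6,115],[0.075,-0.009,-0.08,0,0,3.6,115],[0.075,-0.009,-0.105,0,0,3.6,115],[0.075,-0.009,-0.115,0,0,3.6,115],[0.075,-0.009,-0.115,0,0,3.6,115]]]'; python3 -c "
from h import *
st()"
```

```text
clock: 33.9
eef_pos: [0.6264, -0.1097, 0.0591]
tool_rot: [0.345, 0.939, -0.001, -0.003]
ft_force: [0.8, -0.2, 0.8]
grip_width: 0.047
t33.90 p [ 0.6264 -0.1097  0.0591] yaw_y 49.6 z [-0.006  0.001 -1.   ] F [ 0.8 -0.2  0.8] w 0.0470 q [-0.17  0.63  0.13  1.07  0.    0.53]
```

```bash
python3 -m jog '[[[0,0,-0.009,0,0,0.4,115],[0,0,-0.0155,0,0,0.4,115],[0,0,-0.0155,0,0,0.4,115],[0,0,-0.0155,0,0,0.4,180],[0,0,-0.0155,0,0,0.4,255],[0,0,-0.0155,0,0,0.4,255],[0,0,-0.0155,0,0,0.4,255],[0,0,-0.0155,0,0,0.4,255]]]'; python3 -c "
from h import *
st()"
```

```text
clock: 34.57
eef_pos: [0.6297, -0.1101, 0.048]
tool_rot: [0.341, 0.94, 0.0, 0.001]
ft_force: [0.2, 0.8, 5.0]
grip_width: 0.0119
t34.57 p [ 0.6297 -0.1101  0.048 ] yaw_y 50.2 z [ 0.002 -0.    -1.   ] F [0.2 0.8 5. ] w 0.0119 q [-0.17  0.64  0.12  1.04 -0.    0.52]
```

```bash
python3 -m jog '[[[0,0,0.02,0,0,0,255],[0,0,0.05,0,0,0,255],[0,0,0.085,0,0,0,255],[0,0.01,0.12,0,0,0,255],[0.003,0.04,0.14,0,0,0,255],[0.006,0.075,0.142,0,0,0,255],[0.009,0.11,0.142,0,0,0,255],[0.012,0.145,0.142,0,0,0,255],[0.0145,0.168,0.142,0,0,0,255],[0.0145,0.173,0.142,0,0,0,255]]]'; python3 -m jog '[[[0,0,-0.01,0,0,0,255],[0,0,-0.02,0,0,0,255],[0,0,-0.025,0,0,0,255],[0,0,-0.025,0,0,0,255]]]'
```

```text
clock: 35.4
eef_pos: [0.6431, 0.0677, 0.1881]
tool_rot: [0.338, 0.941, 0.001, -0.001]
ft_force: [0.9, 0.4, -1.0]
grip_width: 0.0124
clock: 35.73
eef_pos: [0.6416, 0.0612, 0.1606]
tool_rot: [0.342, 0.94, -0.001, -0.002]
ft_force: [-0.9, 0.6, -1.0]
grip_width: 0.012
```

```bash
python3 -m jog '[[[0,0,0,0,0,0,255],[0,0,0,0,0,0,255],[0,0,0,0,0,0,255]]]'; python3 -c "
from h import *
st()"
```

```text
clock: 35.98
eef_pos: [0.6437, 0.0622, 0.1642]
tool_rot: [0.341, 0.94, 0.0, 0.0]
ft_force: [-0.7, 0.7, -0.4]
grip_width: 0.0124
t35.98 p [0.6437 0.0622 0.1642] yaw_y 50.1 z [ 0.001  0.    -1.   ] F [-0.7  0.7 -0.4] w 0.0124 q [ 0.1   0.57  0.31  1.3  -0.    0.79]
```

```bash
python3 -m jog '[[[0.0005,0.0008,-0.006,0,0,0,255],[0.0005,0.0008,-0.011,0,0,0,255],[0.0005,0.0008,-0.015,0,0,0,255],[0.0005,0.0008,-0.018,0,0,0,255],[0.0005,0.0008,-0.018,0,0,0,255]]]';python3 -m jog '[[[0,0,-0.002,0,0,0,255],[0,0,-0.004,0,0,0,255],[0,0,-0.006,0,0,0,255],[0,0,-0.006,0,0,0,255]]]'; python3 -c "
from h import *
st()"
```

```text
clock: 36.4
eef_pos: [0.6431, 0.0638, 0.1443]
tool_rot: [0.341, 0.94, -0.0, -0.001]
ft_force: [-0.5, 0.8, -1.1]
grip_width: 0.0122
clock: 36.73
eef_pos: [0.6438, 0.0633, 0.1399]
tool_rot: [0.341, 0.94, -0.0, 0.0]
ft_force: [-1.6, -1.3, 2.0]
grip_width: 0.0121
t36.73 p [0.6438 0.0633 0.1399] yaw_y 50.2 z [ 0.    -0.001 -1.   ] F [-1.6 -1.3  2. ] w 0.0121 q [ 0.1   0.59  0.27  1.25 -0.    0.79]
```

```bash
python3 -m jog '[[[0,0,-0.002,0,0,0,255],[0,0,-0.005,0,0,0,255],[0,0,-0.008,0,0,0,255],[0,0,-0.011,0,0,0,255],[0,0,-0.0125,0,0,0,255],[0,0,-0.0125,0,0,0,255]]]'; python3 -c "
from h import *
st()"
```

```text
clock: 37.23
eef_pos: [0.6438, 0.0632, 0.1293]
tool_rot: [0.341, 0.94, -0.0, 0.001]
ft_force: [-4.7, -2.5, 10.0]
grip_width: 0.0122
t37.23 p [0.6438 0.0632 0.1293] yaw_y 50.1 z [ 0.002 -0.001 -1.   ] F [-4.7 -2.5 10. ] w 0.0122 q [ 0.1   0.59  0.25  1.23 -0.    0.79]
```

```bash
python3 -m jog '[[[0,0,-0.001,0,0,0,255],[0,0,-0.0025,0,0,0,255],[0,0,-0.0025,0,0,0,255]]]'; python3 -c "
from h import *
st()"
```

```text
clock: 37.48
eef_pos: [0.6438, 0.0632, 0.1275]
tool_rot: [0.341, 0.94, -0.0, 0.001]
ft_force: [-6.7, -2.7, 14.2]
grip_width: 0.0125
t37.48 p [0.6438 0.0632 0.1275] yaw_y 50.1 z [ 0.002 -0.001 -1.   ] F [-6.7 -2.7 14.2] w 0.0125 q [ 0.1   0.59  0.25  1.22 -0.    0.79]
```

```bash
python3 -m jog '[[[0,0,0,0,0,-5,255],[0,0,0,0,0,-12,255],[0,0,0,0,0,-19,255],[0,0,0,0,0,-26,255],[0,0,0,0,0,-33,255],[0,0,0,0,0,-40,255],[0,0,0,0,0,-40,255]]]';python3 -m jog '[[[0,0,0,0,0,-7,255],[0,0,0,0,0,-14,255],[0,0,0,0,0,-21,255],[0,0,0,0,0,-28,255],[0,0,0,0,0,-35,255],[0,0,0,0,0,-41,255],[0,0,0,0,0,-43,255],[0,0,0,0,0,-43,255]]]'; python3 -c "
from h import *
print(st()['ft_torque'])"
```

```text
clock: 38.07
eef_pos: [0.6446, 0.0627, 0.1278]
tool_rot: [0.644, 0.765, 0.001, 0.002]
ft_force: [-5.3, -3.0, 13.3]
grip_width: 0.0121
clock: 38.73
eef_pos: [0.6451, 0.0623, 0.1279]
tool_rot: [0.879, 0.477, 0.002, 0.002]
ft_force: [-3.3, -4.9, 12.7]
grip_width: 0.0121
t38.73 p [0.6451 0.0623 0.1279] yaw_y -33.0 z [ 0.005 -0.002 -1.   ] F [-3.3 -4.9 12.7] w 0.0121 q [ 0.1   0.59  0.25  1.22 -0.    2.24]
[-1.07783462  0.86758947  0.14114759]
```

```bash
for i in 1; do python3 -m jog '[[[0,0,-0.0005,0,0,-2,255],[0,0,-0.0005,0,0,-4,255],[0,0,-0.0005,0,0,-4,255]]]' >/dev/null; python3 -c "
from h import *
print(st()['ft_torque'])";  python3 -m jog '[[[0,0,0,0,0,-2,255],[0,0,0,0,0,-3,255],[0,0,0,0,0,-3,255]]]'>/dev/null; python3 -c "
from h import *
print(st()['ft_torque'])"; done
```

```text
t38.98 p [0.6453 0.0627 0.1276] yaw_y -36.9 z [ 0.005 -0.002 -1.   ] F [-2.4 -4.6 12.8] w 0.0125 q [ 0.1   0.59  0.25  1.22 -0.    2.31]
[-0.94180339  0.82307391  0.11631544]
t39.23 p [0.6455 0.0628 0.1276] yaw_y -39.9 z [ 0.006 -0.002 -1.   ] F [-3.3 -3.7 13.3] w 0.0119 q [ 0.1   0.59  0.25  1.22 -0.    2.36]
[-0.94611196  0.78192011  0.36033325]
```

```bash
python3 -m jog '[[[0,0,0,0,0,-1.5,255],[0,0,0,0,0,-1.5,255]]]'>/dev/null; python3 -c "
from h import *
print(st()['ft_torque'])"
```

```text
t39.40 p [0.6453 0.0629 0.1276] yaw_y -41.3 z [ 0.005 -0.001 -1.   ] F [-2.9 -3.9 14.1] w 0.0122 q [ 0.1   0.59  0.25  1.22 -0.    2.39]
[-0.84876377  0.8358656   0.53197753]
```

```bash
python3 -m jog '[[[0,0,0.001,0,0,1.5,255],[0,0,0.003,0,0,1.5,255],[0,0,0.005,0,0,1.5,255],[0,0,0.007,0,0,1.5,255],[0,0,0.009,0,0,1.5,255],[0,0,0.009,0,0,1.5,255]]]'; python3 -m jog '[[[0,0,0.0015,0,0,0,255],[0,0,0.0015,0,0,0,255]]]'; python3 -c "
from h import *
print(st()['ft_torque'])"
```

```text
clock: 39.9
eef_pos: [0.645, 0.063, 0.1345]
tool_rot: [0.906, 0.424, 0.001, 0.001]
ft_force: [-0.2, -4.7, 7.5]
grip_width: 0.0121
clock: 40.07
eef_pos: [0.6449, 0.0631, 0.1356]
tool_rot: [0.906, 0.424, 0.001, 0.001]
ft_force: [2.3, -5.2, 5.8]
grip_width: 0.0122
t40.07 p [0.6449 0.0631 0.1356] yaw_y -39.9 z [ 0.003 -0.001 -1.   ] F [ 2.3 -5.2  5.8] w 0.0122 q [ 0.1   0.59  0.26  1.24 -0.    2.36]
[-1.02276223 -0.18159336  0.0397413 ]
```

```bash
python3 -m jog '[[[0,0,0.001,0,0,0,255],[0,0,0.002,0,0,0,255],[0,0,0.002,0,0,0,255]]]'; python3 -c "
from h import *
print(st()['ft_torque'])"
```

```text
clock: 40.32
eef_pos: [0.6447, 0.0631, 0.136]
tool_rot: [0.906, 0.424, 0.0, 0.001]
ft_force: [2.3, -4.7, 0.1]
grip_width: 0.0124
t40.32 p [0.6447 0.0631 0.136 ] yaw_y -39.9 z [ 0.001 -0.001 -1.   ] F [ 2.3 -4.7  0.1] w 0.0124 q [ 0.1   0.59  0.26  1.24 -0.    2.36]
[-1.01085453 -0.69668973  0.06310651]
```

The lid stops dead at a TCP height of 0.136, which puts it 70 mm above the barrel's underside, so it's locked. Releasing and retreating for a final look.

```bash
python3 -m jog '[[[0,0,0,0,0,0,110],[0,0,0,0,0,0,110],[0,0,0.001,0,0,0,110],[0,0,0.03,0,0,0,110],[0,0,0.06,0,0,0,110],[-0.03,-0.03,0.08,0,0,0,110],[-0.06,-0.06,0.08,0,0,0,110],[-0.09,-0.09,0.08,0,0,0,110],[-0.12,-0.12,0.08,0,0,0,110],[-0.15,-0.15,0.08,0,0,0,110]]]';python3 -m jog '[[[-0.03,-0.03,0,0,0,0,110],[-0.06,-0.06,0,0,0,0,110],[-0.07,-0.09,0,0,0,0,110],[-0.07,-0.12,0,0,0,0,110],[-0.07,-0.13,0,0,0,0,110],[-0.07,-0.13,0,0,0,0,110]]]'; python3 - <<'E'
from h import *
st(); t=bot.camera('top');s=bot.camera('scene');cv2.imwrite('pics/top16.png',t);cv2.imwrite('pics/scene16.png',s)
a=cv2.resize(t[150:290,240:340],(400,560),interpolation=2);b=cv2.resize(s[170:290,300:400],(400,480),interpolation=2);b=np.vstack([b,np.zeros((80,400,3),np.uint8)])
cv2.imwrite('pics/c16.png',np.hstack([a,b]))
m=np.zeros(t.shape[:2],np.uint8);m[150:235,250:325]=dark(t,60)[150:235,250:325]
c=max(cv2.findContours(m,0,1)[0],key=cv2.contourArea);e,r=cv2.minEnclosingCircle(c);print('lid',e,r,plane('top',e,.102)[0])
E
```

```text
clock: 41.15
eef_pos: [0.4977, -0.0808, 0.2165]
tool_rot: [0.905, 0.425, 0.0, -0.001]
ft_force: [0.1, -0.5, 1.1]
grip_width: 0.0482
clock: 41.65
eef_pos: [0.4293, -0.2122, 0.2166]
tool_rot: [0.906, 0.422, 0.0, -0.0]
ft_force: [-0.3, -0.1, 1.1]
grip_width: 0.0486
t41.65 p [ 0.4293 -0.2122  0.2166] yaw_y -40.0 z [ 0.001  0.    -1.   ] F [-0.3 -0.1  1.1] w 0.0486 q [-0.46  0.21 -0.09  1.27  0.    1.81]
lid (286.0882263183594, 186.11029052734375) 23.204557418823242 [0.64417013 0.06268539 0.102     ]
```

View pics/c16.png

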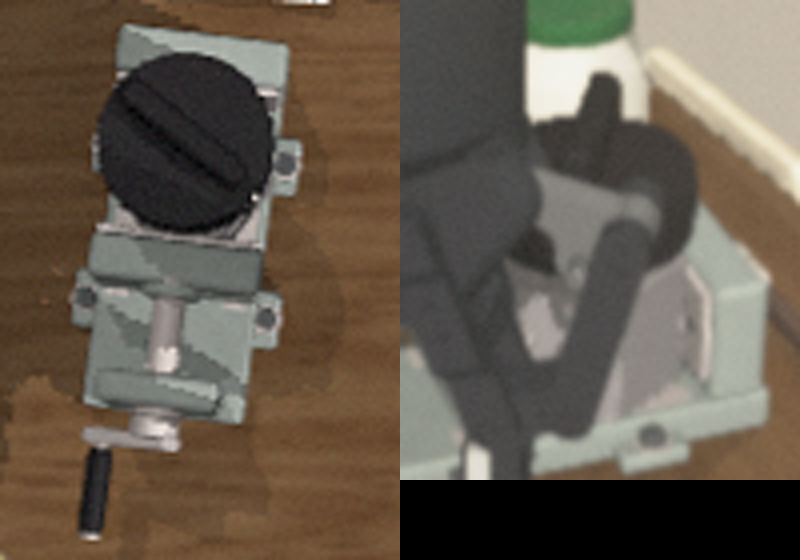

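This crop also shows the gripper's grey linkage in front of the lid, so the lid's attitude isn't clear. I'll retreat further and compare numerically with the earlier locked-and-clamped pictures.

```bash
python3 -m jog '[[[-0.03,-0.03,0,0,0,0,110],[-0.06,-0.06,0,0,0,0,110],[-0.09,-0.09,0,0,0,0,110],[-0.12,-0.12,0,0,0,0,110],[-0.15,-0.15,0,0,0,0,110],[-0.18,-0.18,0.01,0,0,0,110],[-0.2,-0.21,0.02,0,0,0,110],[-0.22,-0.24,0.02,0,0,0,110],[-0.23,-0.25,0.02,0,0,0,110],[-0.23,-0.25,0.02,0,0,0,110]]]'; python3 - <<'E'
from h import *
st(); t=bot.camera('top');s=bot.camera('scene');cv2.imwrite('pics/top17.png',t);cv2.imwrite('pics/scene17.png',s)
s6=cv2.resize(cv2.imread('pics/s6.png'),(200,160),interpolation=cv2.INTER_AREA)
S6=np.zeros_like(s)+255;S6[140:300,230:430]=s6
for n,im in(('s6',S6),('scene8',cv2.imread('pics/scene8.png')),('now',s)):
    m=dark(im,75);m[:, :310]=0;m[:185]=0;m[250:]=0;m[:,380:]=0
    c=max(cv2.findContours(m,0,1)[0],key=cv2.contourArea);x=cv2.boundingRect(c);print(n,x,cv2.contourArea(c))
    print([ (y,int(np.flatnonzero(m[y])[0]),int(np.flatnonzero(m[y])[-1])) for y in(192,200,210,220,230,236) if m[y].any()])
for n in('top8','top17'):
    im=cv2.imread(f'pics/{n}.png');m=np.zeros(t.shape[:2],np.uint8);m[150:235,250:325]=dark(im,60)[150:235,250:325]
    c=max(cv2.findContours(m,0,1)[0],key=cv2.contourArea);print(n,cv2.boundingRect(c),cv2.contourArea(c),cv2.minEnclosingCircle(c))
for n,P in(('locked',.158-.0),):
    print(proj('scene',[[.6432,.0627,.14]]),proj('top',[[.6432,.0627,.14]]))
E
```

```text
clock: 42.58
eef_pos: [0.1987, -0.462, 0.2363]
tool_rot: [0.906, 0.423, 0.0, -0.0]
ft_force: [0.2, 0.1, -0.1]
grip_width: 0.0486
t42.58 p [ 0.1987 -0.462   0.2363] yaw_y -40.0 z [-0.  0. -1.] F [ 0.2  0.1 -0.1] w 0.0486 q [-1.16  0.25  0.01  1.33  0.    1.1 ]
s6 (317, 194, 52, 46) 1099.5
[(192, 344, 345), (200, 347, 349), (210, 319, 366), (220, 317, 368), (230, 320, 366), (236, 326, 359)]
scene8 (320, 190, 53, 50) 1701.0
[(192, 347, 351), (200, 341, 352), (210, 321, 371), (220, 320, 371), (230, 322, 369), (236, 330, 361)]
now (347, 199, 8, 17) 16.0
[(200, 353, 354), (210, 334, 348), (220, 324, 371), (230, 326, 368), (236, 337, 357)]
top8 (264, 165, 45, 45) 1489.5 ((285.73583984375, 186.64547729492188), 22.645761489868164)
top17 (265, 163, 43, 45) 1478.5 ((285.92413330078125, 185.4163360595703), 22.498870849609375)
[[344.83958605 197.39336162]] [[285.17936106 183.08067032]]
```

```bash
python3 - <<'E'
from h import *
for n in('scene8','scene17'):
    g=cv2.cvtColor(cv2.imread(f'pics/{n}.png'),6);print(n)
    for y in range(184,262,4): print(y,' '.join('%3d'%v for v in cv2.blur(g,(2,2))[y,310:384:3]))
E
```

```text
scene8
184 130 136 137 130 184 226 234 237 239 239 239 241 239 237 233 230 214 203 223 222 198 189 189 187 188
188 130 135 138 131 179 223 234 238 241 242 243 243 234 217 213 230 225 189 189 209 228 211 191 188 187
192 132 135 137 137 179 221 229 236 240 242 242 242 116  67  77 219 221 198 135 186 195 215 227 206 189
196 137 133 140 134 169 220 229 234 238 240 240 224  69  69  73 216 221 191 100 103 138 191 199 224 220
200 139 133 139 138 181 196 222 220 185 157 104  78  67  67  66 135 172 176  98  99 103 112 161 187 206
204 131 122 111 114 188 138  77  65  64  65  64  66  69  65  63  68  68  67  70  82  97  99 103 127 163
208 102 104 102 101  87  65  65  65  66  66  67  70  68  62  66  67  67  67  67  67  73  96 100 105 110
212 104 104 104  96  65  67  64  65  64  64  67  66  65  61  65  68  67  66  68  68  68  87 100  98 104
216  98 105 106  87  64  65  66  65  65  64  65  66  64  62  64  68  64  67  67  68  68  79 101  99 100
220  89 100 104  89  64  63  64  64  63  64  63  63  64  64  67  68  66  66  68  67  64 101 114 102  98
224 100  97  96  86  63  63  65  63  65  65  65  65  
[... 2374 characters left out ...]
 135  89  77  72  78 122  72  74  71  69  71  73  83 122 163 181 191 195 195
240 190 177 176 172 172 150 153 159 167 135 134 117 120 120 118 122 143 157 161 154 150 189 184 193 194
244 211 179 177 176 169 180 146 196 184 193 192 178 174 179 175 165 163 153 153 153 149 146 196 195 215
248 209 171 178 177 174 164 183 180 186 186 194 210 187 188 187 178 153 152 152 151 151 142 194 187 199
252 185 143 175 178 175 174 167 192 186 184 185 185 185 185 186 179 153 154 153 152 164 124 197 185 200
256 134 136 148 211 212 211 204 196 182 185 185 185 184 184 184 175 152 153 154 152 153 146 194 190 198
260 134 135 141 197 204 203 198 191 183 186 185 184 187 184 185 172 154 153 153 152 142 143 194 191 198
```

```bash
python3 -c "
from h import *
t=cv2.imread('pics/top17.png');print([c for c,b in blobs(yellow(t)) if 250<c[0]<450 and 110<c[1]<350])
print(bot.job_done())"
```

```text
[]
the job is handed in; nothing more can be done
None
```

I handed the job in at about 42.6 s. The barrel is clamped upright in the vise with three ring castings inside and its lid locked back on.

- **Clamping:** I stood the barrel between the jaws with two flats facing them and led the crank on until it came up hard. The last reading was about 18 N, a little over the 12–16 N asked for; I eased the pull slightly before letting go.
- **Rings:** Only three of the four castings were on the board. I dropped them into the barrel one at a time. A top view then showed a pile of rings on the barrel floor and an empty board. A final colour check found no ring anywhere outside.
- **Lid:**
  - I pressed and turned it clockwise until the torque climbed to 0.5 N m, then let it rise.
  - It rose to about 70 mm above the barrel's underside and did not move when pulled up lightly.
  - The lid's mark is in line with the barrel's within about a pixel.

**Checks that were less clear:** the last viewed crop was partly hidden by the gripper. I had used all 16 pictures, so I checked the lid from pixel values after backing the arm away. The lid looks level and at its locked height. It sits 1 to 2 mm to one side of where it was before, within the stated play. I did not try to move the other tools, but I did not check their positions at the end.

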